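# Fetch the sealant bottles with the pull hook and turn them over

## Task

The bottles in the carrier under the wire shelf have settled. Take the pull hook from its mat, catch it behind the handle of the carrier and drag the whole carrier out in front of the shelf (do not reach in with the hand); lay the hook back on its mat. Working from left to right, take each bottle out, hold it upside down for two seconds so that it mixes, and stand it back upright in its own compartment; do not disturb the mug, the glue stick or the carton.

Things in the scene. Friction and masses are not known exactly. Their poses are not given: they have to be found in the camera images.
- riser: Fixed steel wire shelf on the bench: 150 mm deep (x), 440 mm wide (y), top at 170 mm; a tape roll and a note pad lie on it. Four thin corner legs, open all round (160 mm clear height, 420 mm between legs). Origin on the bench under its centre; x points to the back, away from the robot.
- carrier: Grey metal bottle carrier, 0.55 kg, slides on the bench. 86 mm deep (x), 303 mm wide (y). Front wall (-x) 48 mm high, rear and ends 34, four dividers 30; all 3 mm thick; floor 4 mm. Five compartments in a row, 57 mm wide, 80 mm deep, centres at y = +120, +60, 0, -60, -120 mm. Origin: centre of underside; +y is its left seen from the robot, x points to its rear.
- carrier_handle (a point): Middle of the upright bar of the D-handle on the middle of the carrier's front, 81 mm ahead (-x) of the carrier's origin, 25 mm above the bench. Bar 8 mm thick, 9 to 41 mm high, 34 mm free gap between it and the front wall; 8 mm level arms at 9 and 41 mm height join it to the wall, so the gap is open sideways from 13 to 37 mm height.
- hook: Pull hook on the tool mat, 0.13 kg: wooden handle 105 mm long (x), 22 wide (y), 24 high, then a 6 mm steel rod on its axis, ending in a flat hook bent to +y (left when the rod points away from the robot). Origin: middle of the handle's underside; x along the rod; rod axis 12 mm up. Cross-piece at x = 145 mm, from y = 0 to 36 mm; its end turns back 10 mm to the handle.
- hook_tip (a point): Middle of the hook's cross-piece: 145 mm ahead, 20 mm to the left and 12 mm above the hook's origin.
- tool_mat: Black rubber tool mat, fixed on the bench, 300 mm (x) by 130 mm (y), 3 mm thick. Origin at the centre of its underside.
- bottle_1: Closed small bottle, 25 mm diameter up to 60 mm height, then a screw cap of 20 mm diameter up to 78 mm; 30 g. Stands upright in the first (leftmost, +y) compartment of the carrier, or is absent. Origin at the centre of its bottom; z points to the cap.
- bottle_2: Closed small bottle, 25 mm diameter up to 60 mm height, then a screw cap of 20 mm diameter up to 78 mm; 30 g. Stands upright in the second from the left compartment of the carrier, or is absent. Origin at the centre of its bottom; z points to the cap.
- bottle_3: Closed small bottle, 25 mm diameter up to 60 mm height, then a screw cap of 20 mm diameter up to 78 mm; 30 g. Stands upright in the middle compartment of the carrier, or is absent. Origin at the centre of its bottom; z points to the cap.
- bottle_4: Closed small bottle, 25 mm diameter up to 60 mm height, then a screw cap of 20 mm diameter up to 78 mm; 30 g. Stands upright in the fourth from the left compartment of the carrier, or is absent. Origin at the centre of its bottom; z points to the cap.
- bottle_5: Closed small bottle, 25 mm diameter up to 60 mm height, then a screw cap of 20 mm diameter up to 78 mm; 30 g. Stands upright in the fifth (rightmost, -y) compartment of the carrier, or is absent. Origin at the centre of its bottom; z points to the cap.
- mug: Blue and white mug, 78 mm across, 92 mm high; loose bystander. Origin at its underside.
- glue_stick: Standing glue stick, 26 mm across, 87 mm high; loose bystander. Origin at its underside.
- carton: Small brown carton, 66 x 124 x 54 mm; loose bystander. Origin at its underside.

How it is judged:
On the way, in this order (a step that is already met when the one before it is completed fails the run):
1. the hook has been caught behind the carrier's handle, and the carrier has begun to move out (contact force between hook and carrier above 0.5 N and x of hook_tip in the frame of carrier between -0.083 and -0.043 m and y of hook_tip in the frame of carrier between -0.035 and 0.035 m and distance of carrier from where it was at the start of the episode above 0.012 m).
2. the whole carrier stands in front of the riser (x of carrier in the frame of riser below -0.118 m), for 0.2 s.
3. bottle 1 of 5 places (counted from the left) is held upside down, cap end at least 40 degrees below level, for one second (angle between bottle_1's own z axis and vertical above 2.3 rad), for 1 s.
4. bottle 2 of 5 places (counted from the left) is held upside down, cap end at least 40 degrees below level, for one second (angle between bottle_2's own z axis and vertical above 2.3 rad), for 1 s.
5. bottle 3 of 5 places (counted from the left) is held upside down, cap end at least 40 degrees below level, for one second (angle between bottle_3's own z axis and vertical above 2.3 rad), for 1 s.
6. bottle 4 of 5 places (counted from the left) is held upside down, cap end at least 40 degrees below level, for one second (angle between bottle_4's own z axis and vertical above 2.3 rad), for 1 s.
7. bottle 5 of 5 places (counted from the left) is held upside down, cap end at least 40 degrees below level, for one second (angle between bottle_5's own z axis and vertical above 2.3 rad), for 1 s.
At the end, for the whole second after the job is handed in: Every bottle present has been turned over and stands upright (within 0.15 rad) on the floor of its own compartment; the carrier stands level on the bench, entirely in front of the riser's front edge; the hook lies on the mat (the middle of its handle over the mat); everything is at rest (angle between each of bottle_1, bottle_2, bottle_3, bottle_4, bottle_5's own z axis and vertical below 0.15 rad and x of bottle_1 in the frame of carrier between -0.043 and 0.043 m and y of bottle_1 in the frame of carrier between 0.092 and 0.148 m and z of each of bottle_1, bottle_2, bottle_3, bottle_4, bottle_5 in the frame of carrier below 0.01 m and linear speed of each of bottle_1, bottle_2, bottle_3, bottle_4, bottle_5 below 0.05 m/s and x of bottle_2 in the frame of carrier between -0.043 and 0.043 m and y of bottle_2 in the frame of carrier between 0.032 and 0.088 m and x of bottle_3 in the frame of carrier between -0.043 and 0.043 m and y of bottle_3 in the frame of carrier between -0.028 and 0.028 m and x of bottle_4 in the frame of carrier between -0.043 and 0.043 m and y of bottle_4 in the frame of carrier between -0.088 and -0.032 m and x of bottle_5 in the frame of carrier between -0.043 and 0.043 m and y of bottle_5 in the frame of carrier between -0.148 and -0.092 m and x of carrier in the frame of riser below -0.118 m and angle between carrier's own z axis and vertical below 0.06 rad and height (world z) of carrier below 0.01 m and linear speed of each of carrier, hook below 0.03 m/s and x of hook in the frame of tool_mat between -0.15 and 0.15 m and y of hook in the frame of tool_mat between -0.065 and 0.065 m and height (world z) of hook below 0.02 m); the robot touches nothing.
It fails at once if the hand or arm touches the carrier or a bottle while the carrier is still under the riser (x of carrier in the frame of riser above -0.06 m and (contact force between any of the fingers, the arm and carrier above 1 N or contact force between any of the fingers, the arm and bottle_1 above 1 N or contact force between any of the fingers, the arm and bottle_2 above 1 N or contact force between any of the fingers, the arm and bottle_3 above 1 N or contact force between any of the fingers, the arm and bottle_4 above 1 N or contact force between any of the fingers, the arm and bottle_5 above 1 N)).
It fails at once if the mug is moved more than 30 mm (distance of mug from where it was at the start of the episode above 0.03 m).
It fails at once if the glue stick is moved more than 30 mm (distance of glue_stick from where it was at the start of the episode above 0.03 m).
It fails at once if the carton is moved more than 30 mm (distance of carton from where it was at the start of the episode above 0.03 m).
Of bottle_1, bottle_2, bottle_3, bottle_4, bottle_5 only 3 to 5 are there at a start; the rules pass over those that are not, and their reading is None.
At some moment in a run one of hook may be knocked a few centimetres aside while the robot is not near it.
It also fails if it takes over 210 s, if anything falls off the work surface, if the arm or the gripper's body presses on something with over 40 N, if the wrist force passes 120 N, or if a joint passes its speed limit or range.

## Robot

A 7-joint arm with a two-finger parallel gripper is mounted at the origin on the work surface; the furniture and walls round the work are solid. World frame = base frame: x ahead of the robot, y to its left, z up, the work surface at z = 0. Lengths are in m, angles in rad, forces in N, time in s.
With the tool pointing down it reaches from about 0.4 to 0.85 m from the base axis. Payload 10.4 kg.
Tool frame: the origin (TCP) lies midway between the tips of the shut fingers; the grasp point (between the pads) lies 19 mm behind it; z points along the fingers, x is the direction in which the jaws open and shut, and the axes are right-handed (so a half turn about z gives the same grasp; the last joint's range is limited). The gripper opens to 85 mm and grips with 20 to 120 N. Pads are 22 mm wide; open, the fingers measure 114 mm over their backs; the gripper's body (76 mm by 85 mm) begins 54 mm behind the grasp point. The pads swing forward as they close: fully open they stand 13 mm farther back than shut.
Start: joints at [-1.353, 0.332, -0.065, 1.46, 0.022, 1.35, -0.088], TCP at [0.149, 0.607, 0.231] pointing down, gripper open.
Joint ranges: [-2.6, 2.6], [-0.5, 2.12], [-1.47, 1.34], [0.16, 2.42], [-1.27, 4.41], [0.06, 2.06], [-2.6, 2.6]. Speed limits (rad/s): [2.22, 2.22, 2.79, 2.79, 3.14, 3.14, 3.14].

## Interface

Orientations are given as a unit quaternion [x, y, z, w].
In Python, from workcell import manip, cams gives the robot as it stands.
- The arm moves only by the tool move_arm, never from a script. Its argument "moves" is a list of rows, each a list of 7 numbers: the turn, a rotation vector about the tool's x, y, z in degrees, then the shift along the tool's x, y, z in m, then the finger opening in m, from 0 to 0.0854. A call has 1 to 10 rows; each row is the pose to reach, as a shift and turn from the pose commanded when the call began, along the tool's axes at that moment; what a row does not reach only later rows make up. A row lasts 1/10 s, in which the tool goes at most 50 mm and 8.59 degrees, less where a joint would pass 70% of its speed; a pose out of reach is approached as far as the arm can. A call with a gripper value outside its range is refused whole. The fingers move at their own pace and stop on an object; "grip_force" is the grip in N (left out, the last holds). Time passes only in rows, so rows that repeat a pose let the fingers close. It gives the time, the measured TCP pose, the force and the opening at its end, in the units of the state.
- manip.get_obs(): the state, without advancing time (a new reading comes with each control period).
- cams.camera(name): name is "scene" or "top" or "wrist"; returns the picture (480x640x3 uint8, red, green, blue); there is no depth.
- cams.camera_params(name): a dict with "fx", "fy", "cx", "cy" (pixels), "dist_coeffs" ([k1, k2, p1, p2, k3] as OpenCV has them; the pictures are not rectified), "xyz" and "rotation" of the camera in the world. Camera axes: x right, y up, looking along -z (the intrinsics and any distortion apply to the point x, -y, -z); pixel columns grow to the right and rows downward; lengths in m; the calibration is good to about 2 mm. A picture is of the moment at which its call begins: read the wrist's pose just before it. camera_params takes no time and is no camera call; for the wrist camera it gives the pose at the moment of the call.
- manip.hand_in(): hands the job in, once; it reports no verdict.
The state is a dict: "clock": time; "joint_pos": joint angles; "joint_velocities": joint speeds; "tau": joint torques, N m; "position": TCP position; "ee_rot": TCP orientation; "ft_force": force on the tool from outside, world axes, zero at the start; "torque": the same for the moment, N m; "grip_width": opening from 0.0 (shut) to 1.0 (fully open).
Only numpy, scipy, OpenCV 4.12 (cv2) and the standard library are available. Lean on these libraries where they do the work, as an engineer would, in place of code of your own. Each camera call takes 0.05 s, during which the arm holds its last target. There are 200 camera calls.

## Working session

There is one attempt and no reset: what is moved stays moved. The work goes in short steps, Python scripts to look and compute and a tool call to move; the robot and the scene stay as the last step left them, time stands still between calls to the robot, and variables do not carry over. Pictures are saved under pics/ and viewed, about 12 in all and at most 16, crops included, and the job is handed in when it is done.

Besides the shell and the picture viewer there is one more tool, called after "Emit:" as name(argument=value, ...), one argument or row to a line, values as JSON. move_arm: Moves the arm, as the interface text tells. Its arguments: {"type":"object","properties":{"moves":{"type":"array","items":{"type":"array","items":{"type":"number"}}},"grip_force":{"type":"number"}},"required":["moves"]}

```bash
ls; mkdir -p pics
cat > h.py <<'E'
import numpy as np, cv2
from scipy.spatial.transform import Rotation as R
from workcell import manip, cams
def rot(p):
    r=np.array(p["rotation"],float)
    return r if r.shape==(3,3) else R.from_quat(r).as_matrix()
def ray(p,uv):
    K=np.array([[p["fx"],0,p["cx"]],[0,p["fy"],p["cy"]],[0,0,1]])
    u=cv2.undistortPoints(np.array(uv,float).reshape(-1,1,2),K,np.array(p["dist_coeffs"],float))[:,0]
    d=np.c_[u[:,0],-u[:,1],-np.ones(len(u))]@rot(p).T
    return np.array(p["xyz"],float),d
def onz(p,uv,z):
    o,d=ray(p,uv); return o+d*((z-o[2])/d[:,2])[:,None]
def proj(p,X):
    K=np.array([[p["fx"],0,p["cx"]],[0,p["fy"],p["cy"]],[0,0,1]])
    c=(np.atleast_2d(X)-np.array(p["xyz"]))@rot(p); c=c*[1,-1,-1]
    return cv2.projectPoints(c,np.zeros(3),np.zeros(3),K,np.array(p["dist_coeffs"],float))[0][:,0]
def snap(n,f):
    p=cams.camera_params(n); im=cams.camera(n)
    cv2.imwrite(f"pics/{f}.png",im[:,:,::-1]); return p,im
def totool(t,o=None):
    "shift of world target t in tool axes"
    o=o or manip.get_obs(); return R.from_quat(o["ee_rot"]).inv().apply(np.array(t)-o["position"])
E
python3 - <<'E'
from h import *
o=manip.get_obs(); print(o)
for n in("scene","top"): p,im=snap(n,n+"0"); print(n,p)
E
```

```text
pics
{'clock': 0.0, 'joint_pos': array([-1.35258186,  0.33288177, -0.06466761,  1.46092981,  0.02158338,
        1.34987444, -0.08849533]), 'joint_velocities': array([-9.38146500e-04,  5.99851297e-04, -6.62499746e-04,  2.10654208e-05,
       -1.31391035e-03,  2.13687324e-03, -1.35316687e-03]), 'tau': array([-3.54102503e-04, -6.25428343e+01,  4.89718595e-02, -3.91607344e+01,
        1.61957857e-02,  9.72065114e-03, -1.62862577e-06]), 'position': array([0.14898991, 0.60660897, 0.23051515]), 'ee_rot': array([ 7.86924922e-01,  6.17048359e-01, -5.32116393e-04,  4.53914395e-04]), 'ft_force': array([ 0.09256144, -0.70694801, -0.87177502]), 'torque': array([ 0.02441532, -0.03718444, -0.00475356]), 'grip_width': 0.9979457925358253}
scene {'fx': 495.76120848878, 'fy': 495.76120848878, 'cx': 320.09721282468786, 'cy': 239.1973378705252, 'dist_coeffs': array([-0.10442398,  0.        ,  0.        ,  0.        ,  0.        ]), 'xyz': array([-0.07215227, -0.63062765,  1.02768425]), 'rotation': array([ 0.32321393, -0.13072457, -0.36207506,  0.86449147])}
top {'fx': 453.9880575097029, 'fy': 453.9880575097029, 'cx': 321.87278940311825, 'cy': 232.5922102449899, 'dist_coeffs': array([0.03550325, 0.        , 0.        , 0.        , 0.        ]), 'xyz': array([-0.06114379, -0.13433817,  1.05609192]), 'rotation': array([ 0.20279704, -0.16491558, -0.62492053,  0.73562935])}
```

View pics/scene0.png

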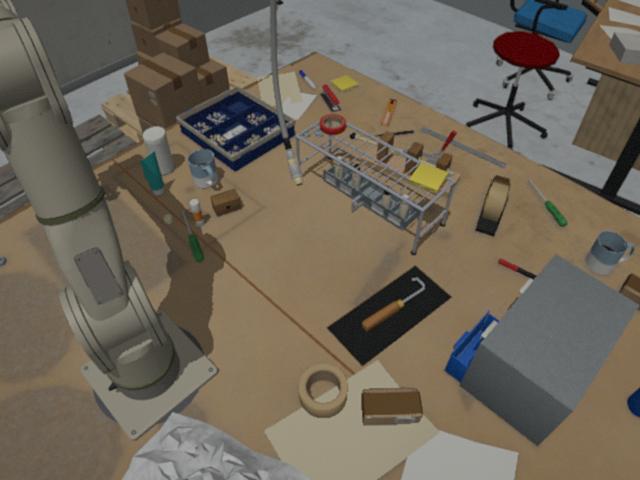

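View pics/top0.png

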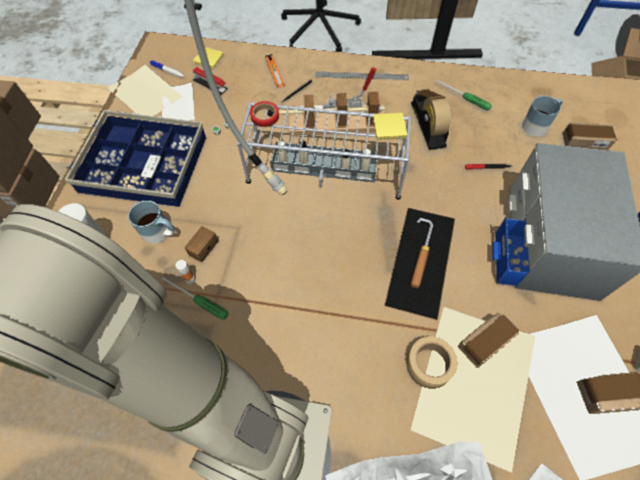

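```bash
cat >> h.py <<'E'
def tri(p1,u1,p2,u2):
    o1,d1=ray(p1,[u1]);o2,d2=ray(p2,[u2]);d1=d1[0];d2=d2[0]
    s=np.linalg.lstsq(np.c_[d1,-d2],o2-o1,rcond=None)[0]
    a=o1+d1*s[0];b=o2+d2*s[1];return (a+b)/2,np.linalg.norm(a-b)
E
python3 - <<'E'
from h import *
s=cams.camera_params("scene");t=cams.camera_params("top")
for n,a,b in[("lamp tip",(297,182),(281,190)),("lamp mid",(284,110),(212,95)),("handle",(355,207),(321,180)),("riser FL foot",(300,180),(249,182)),("riser FR foot",(416,252),(402,196)),("hook tip",(419,284),(426,221)),("glue",(196,204),(182,265)),("mug",(203,160),(148,215))]:
    print(n,*tri(s,a,t,b))
print(onz(t,[(409,208),(454,218),(386,306),(434,317),(419,286),(427,249),(428,222),(402,196),(249,182),(321,180)],0.01).round(3))
a=cv2.imread("pics/scene0.png")[110:260,280:470];b=cv2.imread("pics/top0.png")[90:210,230:420]
cv2.imwrite("pics/c.png",np.vstack([cv2.resize(x,None,fx=f,fy=f,interpolation=3) [:,:640]for x,f in((a,640/190),(b,640/190))])[:950])
c=cv2.imread("pics/c.png");cv2.imwrite("pics/c.png",cv2.resize(c,None,fx=.65,fy=.65))
E
```

```text
lamp tip [0.550281   0.07735714 0.16517099] 0.003338382835249937
lamp mid [0.70950033 0.2754042  0.24499544] 0.06504390745041673
handle [0.70691677 0.00834864 0.01072712] 0.006479839840849114
riser FL foot [ 0.6822188   0.21520068 -0.00396601] 0.0005149055133559517
riser FR foot [ 0.68728943 -0.22332258  0.01683212] 0.0003196951857519838
hook tip [ 0.6122593  -0.29237036  0.01778065] 0.004685711804851359
glue [0.36188821 0.28916394 0.07143634] 5.434299146663475e-05
mug [0.47949449 0.41412843 0.08309634] 0.0007117500430596211
[[ 0.655 -0.246  0.01 ]
 [ 0.642 -0.368  0.01 ]
 [ 0.361 -0.211  0.01 ]
 [ 0.352 -0.326  0.01 ]
 [ 0.427 -0.286  0.01 ]
 [ 0.534 -0.301  0.01 ]
 [ 0.618 -0.299  0.01 ]
 [ 0.692 -0.224  0.01 ]
 [ 0.672  0.211  0.01 ]
 [ 0.711  0.009  0.01 ]]
```

View pics/c.png

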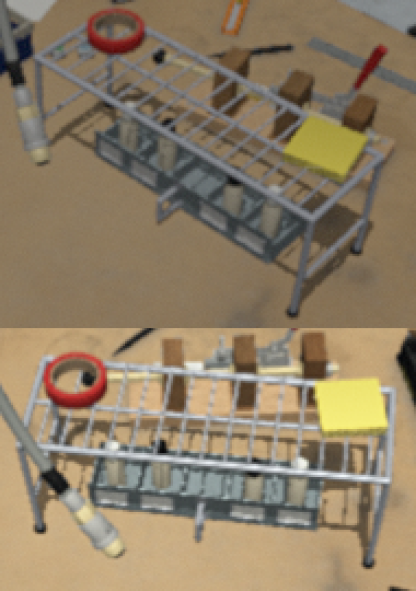

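Run:
```python
from h import *
s=cams.camera_params("scene");t=cams.camera_params("top")
ys=[0,40,100,147,182];xs=[273,275,281,289,297]
for uv in[(190,0),(195,40),(212,95),(235,133),(257,160),(281,190)]:
    o,d=ray(t,[uv]);d=d[0]/np.linalg.norm(d[0]);k=np.arange(.5,1.8,.005)
    X=o+k[:,None]*d;q=proj(s,X);e=q[:,0]-np.interp(q[:,1],ys,xs)
    for i in np.where(e[1:]*e[:-1]<0)[0]: print(uv,X[i].round(3),q[i].round())
im=cv2.imread("pics/top0.png");hsv=cv2.cvtColor(im,cv2.COLOR_BGR2HSV)
roi=np.zeros(im.shape[:2],np.uint8);roi[200:300,395:450]=1
m=((hsv[...,0]<20)&(hsv[...,1]>110)&(hsv[...,2]>90)&(roi>0)).astype(np.uint8)
n,l,st,c=cv2.connectedComponentsWithStats(m);i=1+np.argmax(st[1:,4]);print(st[1:])
pts=np.argwhere(l==i)[:,::-1].astype(float);P=onz(t,pts,.02)[:,:2]
print(cv2.minAreaRect(P.astype(np.float32)))
# mat
m=((hsv[...,2]<45)).astype(np.uint8);n,l,st,c=cv2.connectedComponentsWithStats(m);i=l[300,410];print(cv2.minAreaRect(onz(t,np.argwhere(l==i)[:,::-1].astype(float),.003)[:,:2].astype(np.float32)))
o=manip.get_obs()
M=R.from_quat(o["ee_rot"]).as_matrix();print(M.round(3))
print(totool((.48,-.29,.30)))
```

```text
(190, 0) [0.628 0.213 0.583] [272.  -6.]
(195, 40) [0.64  0.232 0.494] [274.  28.]
(212, 95) [0.641 0.231 0.359] [279.  79.]
(235, 133) [0.611 0.186 0.281] [284. 116.]
(257, 160) [0.576 0.132 0.239] [289. 145.]
(281, 190) [0.545 0.075 0.175] [296. 180.]
[[428 246   1   1   1]
 [411 249  18  39 337]]
((0.47285225987434387, -0.283298522233963), (0.021785685792565346, 0.10999054461717606), 79.96461486816406)
((0.5051265358924866, -0.2883206307888031), (0.12434059381484985, 0.29349762201309204), 83.09783935546875)
[[ 0.238  0.971 -0.   ]
 [ 0.971 -0.238 -0.001]
 [-0.001  0.    -1.   ]]
[-0.79196493  0.53523616 -0.06836298]
```

Emit:
move_arm(
  moves=[
    [0,0,0,-0.035,0.035,-0.06,0.085],
    [0,0,0,-0.07,0.07,-0.07,0.085],
    [0,0,0,-0.105,0.105,-0.07,0.085],
    [0,0,0,-0.14,0.14,-0.07,0.085],
    [0,0,0,-0.175,0.175,-0.07,0.085],
    [0,0,0,-0.21,0.21,-0.07,0.085],
    [0,0,0,-0.245,0.245,-0.07,0.085],
    [0,0,0,-0.28,0.28,-0.07,0.085],
    [0,0,0,-0.315,0.315,-0.07,0.085],
    [0,0,0,-0.35,0.35,-0.07,0.085],
  ],
)

```text
clock: 1.1
position: [0.3964, 0.1973, 0.3012]
ee_rot: [0.787, 0.617, 0.0, -0.0]
ft_force: [1.5, 1.0, -0.2]
grip_width: 0.993
```

Emit:
move_arm(
  moves=[
    [0,0,0,-0.05,0.03,0,0.085],
    [0,0,0,-0.1,0.05,0,0.085],
    [0,0,0,-0.145,0.07,0,0.085],
    [0,0,0,-0.19,0.09,0,0.085],
    [0,0,0,-0.235,0.11,0,0.085],
    [0,0,0,-0.28,0.13,0,0.085],
    [0,0,0,-0.325,0.145,0,0.085],
    [0,0,0,-0.37,0.16,0,0.085],
    [0,0,-2,-0.41,0.175,0,0.085],
    [0,0,-4,-0.44,0.185,0,0.085],
  ],
)

```text
clock: 2.1
position: [0.4701, -0.2751, 0.3015]
ee_rot: [0.765, 0.644, -0.0, 0.001]
ft_force: [0.2, 1.3, -0.5]
grip_width: 0.99
```

Run:
```python
from h import *
o=manip.get_obs();print(o["clock"],o["position"],o["joint_pos"].round(2),R.from_quat(o["ee_rot"]).as_matrix().round(3))
p,im=snap("wrist","w1");print(p)
```

```text
2.1 [ 0.47010748 -0.27513094  0.3014951 ] [-0.44  0.16  1.01  1.61 -0.14  1.45  1.98] [[ 0.171  0.985  0.001]
 [ 0.985 -0.171 -0.001]
 [-0.001  0.001 -1.   ]]
{'fx': 342.10270341585226, 'fy': 342.10270341585226, 'cx': 321.9505342340418, 'cy': 242.81393965754953, 'dist_coeffs': array([-0.04284923,  0.        ,  0.        ,  0.        ,  0.        ]), 'xyz': array([ 0.40295755, -0.26250294,  0.44464919]), 'rotation': array([-0.10280883, -0.08679316,  0.63816883,  0.7580487 ])}
```

View pics/w1.png

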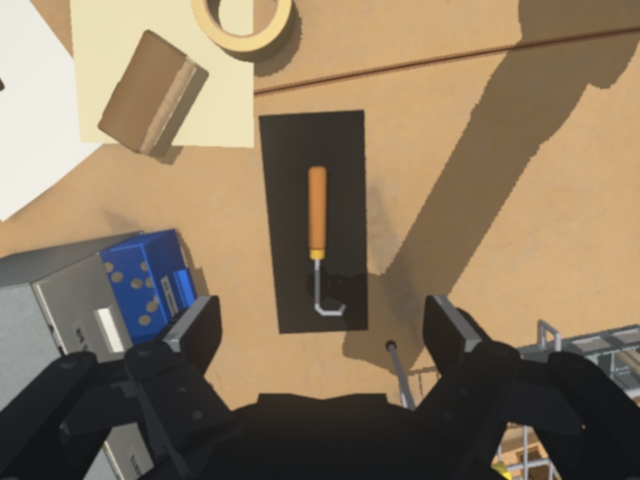

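```bash
cat >> h.py <<'E'
def orange(im,p,z,lo=(3,120,80),hi=(18,255,255),roi=None):
    h=cv2.cvtColor(im,cv2.COLOR_RGB2HSV);m=cv2.inRange(h,lo,hi)
    if roi: k=np.zeros_like(m);a,b,c,d=roi;k[b:d,a:c]=255;m&=k
    n,l,st,c=cv2.connectedComponentsWithStats(m);i=1+np.argmax(st[1:,4])
    px=np.argwhere(l==i)[:,::-1].astype(float)
    return cv2.minAreaRect(onz(p,px,z)[:,:2].astype(np.float32)),st[i]
E
python3 - <<'E'
from h import *
im=cv2.imread("pics/w1.png")[:,:,::-1].copy();p=cams.camera_params("wrist")
print(orange(im,p,.022,roi=(290,150,345,275)))
print(onz(p,[(317,167),(318,249),(318,258),(320,312),(332,313)],.015).round(4))
print(onz(p,[(541,324),(550,345)],.025).round(4))
E
```

```text
(((0.4726252257823944, -0.28496745228767395), (0.02263113670051098, 0.10474378615617752), 79.55032348632812), array([ 308,  166,   19,   84, 1539], dtype=int32))
[[ 0.4226 -0.2763  0.015 ]
 [ 0.5263 -0.2934  0.015 ]
 [ 0.5385 -0.2955  0.015 ]
 [ 0.6161 -0.3064  0.015 ]
 [ 0.6205 -0.2904  0.015 ]]
[[ 0.6835 -0.0064  0.025 ]
 [ 0.7199  0.0072  0.025 ]]
```

Emit:
move_arm(
  moves=[
    [0,0,0.6,-0.009,0.004,0.04,0.06],
    [0,0,0.6,-0.009,0.004,0.08,0.06],
    [0,0,0.6,-0.009,0.004,0.12,0.06],
    [0,0,0.6,-0.009,0.004,0.16,0.06],
    [0,0,0.6,-0.009,0.004,0.2,0.06],
    [0,0,0.6,-0.009,0.004,0.23,0.06],
    [0,0,0.6,-0.009,0.004,0.25,0.06],
    [0,0,0.6,-0.009,0.004,0.27,0.06],
    [0,0,0.6,-0.009,0.004,0.285,0.06],
    [0,0,0.6,-0.009,0.004,0.294,0.06],
  ],
)

```text
clock: 3.15
position: [0.4726, -0.2812, 0.006]
ee_rot: [0.768, 0.64, -0.0, -0.001]
ft_force: [0.8, 0.3, 0.3]
grip_width: 0.706
```

Emit:
move_arm(
  grip_force=50,
  moves=[
    [0,0,0,0,0,0,0.06],
    [0,0,0,0,0,0,0.0],
    [0,0,0,0,0,0,0.0],
    [0,0,0,0,0,0,0.0],
    [0,0,0,0,0,0,0.0],
    [0,0,0,0,0,0,0.0],
    [0,0,0,0,0,0,0.0],
  ],
)

```text
clock: 3.85
position: [0.4738, -0.2819, 0.0083]
ee_rot: [0.768, 0.64, 0.001, 0.001]
ft_force: [-0.4, 1.1, 6.0]
grip_width: 0.247
```

Emit:
move_arm(
  moves=[
    [0,0,0,0,0,-0.02,0.0],
    [0,0,0,0,0,-0.05,0.0],
    [0,0,0,0,0,-0.09,0.0],
    [0,0,0,0,0,-0.09,0.0],
    [0,0,0,0,0,-0.09,0.0],
  ],
)

```text
clock: 4.35
position: [0.4736, -0.2814, 0.0978]
ee_rot: [0.768, 0.64, 0.001, 0.001]
ft_force: [-0.2, 1.1, -1.7]
grip_width: 0.245
```

Run:
```python
from h import *
o=manip.get_obs();print(o["clock"],o["position"],o["joint_pos"].round(2),R.from_quat(o["ee_rot"]).as_matrix().round(3))
p,im=snap("wrist","w2");q,b=snap("top","t2")
cv2.imwrite("pics/v2.png",np.hstack([im[::1,:,::-1][:480],cv2.resize(b[80:340,200:480,::-1],(517,480))])[:, :]);c=cv2.imread("pics/v2.png");cv2.imwrite("pics/v2.png",cv2.resize(c,None,fx=.69,fy=.69))
```

```text
4.35 [ 0.47359805 -0.28140505  0.09781121] [-0.3   0.4   0.91  1.85 -0.36  1.06  2.14] [[ 0.18   0.984  0.002]
 [ 0.984 -0.18   0.   ]
 [ 0.001  0.002 -1.   ]]
```

View pics/v2.png

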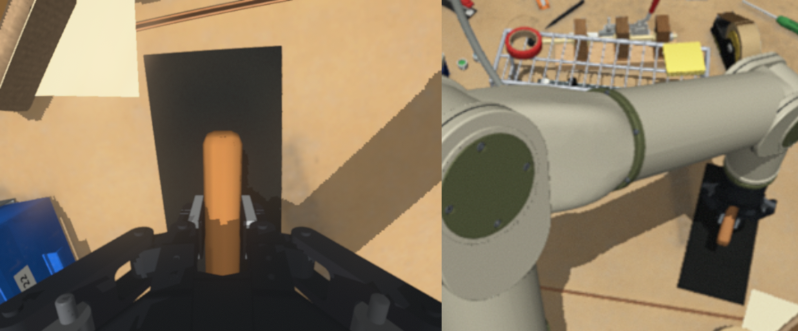

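```bash
cat > fk.py <<'E'
import numpy as np, itertools
from scipy.optimize import least_squares
from scipy.spatial.transform import Rotation as R
D=[([-1.35258186,.33288177,-.06466761,1.46092981,.02158338,1.34987444,-.08849533],[.14898991,.60660897,.23051515],[.786925,.617048,-.00053,.00045]),
([-.44,.16,1.01,1.61,-.14,1.45,1.98],[.47010748,-.27513094,.3014951],[.765,.644,0,.001]),
([-.3,.4,.91,1.85,-.36,1.06,2.14],[.47359805,-.28140505,.09781121],[.768,.64,.001,.001])]
def fk(q,s,P,full=False):
    T=np.eye(3);x=np.array([0,0,0.]);pts=[]
    # P rows: translation after each joint
    for i in range(7):
        ax=('z','y')[i%2];T=T@R.from_euler(ax,s[i]*q[i]).as_matrix()
        x=x+T@P[i];pts.append(x)
    return (x,T,pts) if full else (x,T)
def build(v):
    P=np.zeros((7,3));P[0,2]=v[0];P[1,2]=v[1];P[2,0]=v[2];P[3,0]=v[3];P[3,2]=v[4];P[5,2]=v[5];P[5,0]=v[6]
    return P
if __name__=="__main__":
    for s in itertools.product((1,-1),repeat=7):
        if s[1]<0: continue
        for off in(0,np.pi/2,np.pi,-np.pi/2):
            e=0
            for q,p,r in D:
                T=fk(q,s,np.zeros((7,3)))[1]@R.from_euler('z',off).as_matrix()
                e=max(e,(R.from_matrix(T).inv()*R.from_quat(r)).magnitude())
            if e<.2:
                f=lambda v:np.concatenate([[*(np.array(fk(q,s,build(v))[0])-p)] for q,p,r in D]+[.003*(v-[.3,.4,0,0,.4,.2,0])])
                L=least_squares(f,[.3,.4,0,0,.4,.2,0]);print(s,off,e,L.x.round(3),np.abs(L.fun[:9]).max())
E
python3 fk.py; python3 -c "
import sys;sys.path.insert(0,'.')
from h import *;o=manip.get_obs();print(o['joint_pos'])"
```

```text
(-1, 1, -1, 1, -1, 1, -1) 3.141592653589793 0.006438580256049432 [-1.004  0.297  0.029 -0.046  0.468 -1.025 -0.025] 0.04798488909201773
[-0.30030489  0.40143211  0.91334909  1.85547567 -0.36197254  1.06282139
  2.14489128]
```

Emit:
move_arm(
  moves=[
    [0,0,-1,0.02,0,0,0.0],
    [0,0,-2,0.045,-0.005,0,0.0],
    [0,0,-4,0.07,-0.005,0,0.0],
    [0,0,-5,0.095,-0.01,0,0.0],
    [0,0,-6,0.12,-0.01,0,0.0],
    [0,0,-7,0.145,-0.01,0.01,0.0],
    [0,0,-8,0.17,-0.012,0.02,0.0],
    [0,0,-9,0.195,-0.014,0.03,0.0],
    [0,0,-10,0.22,-0.016,0.035,0.0],
    [0,0,-10.4,0.232,-0.016,0.038,0.0],
  ],
)

```text
clock: 5.45
position: [0.4983, -0.0483, 0.0577]
ee_rot: [0.706, 0.708, -0.001, -0.001]
ft_force: [-0.8, -0.6, -0.4]
grip_width: 0.243
```

```bash
cat >> h.py <<'E'
def st():
    o=manip.get_obs();M=R.from_quat(o["ee_rot"]).as_matrix()
    print("t",o["clock"],"p",o["position"].round(4),"q",o["joint_pos"].round(4).tolist(),"yaw x",np.degrees(np.arctan2(M[1,0],M[0,0])).round(2),"z",M[:,2].round(3),"F",o["ft_force"].round(1),"g",round(o["grip_width"]*85.4,1))
    open("log.txt","a").write(repr((o["joint_pos"].tolist(),o["position"].tolist(),o["ee_rot"].tolist()))+"\n")
    return o
E
python3 - <<'E'
from h import *
st();p,im=snap("wrist","w3");a=cams.camera_params("wrist");q,b=snap("scene","s3")
import json;json.dump({k:np.array(v).tolist() for k,v in a.items()},open("w3.json","w"))
cv2.imwrite("pics/v3.png",np.hstack([im[:,:,::-1],cv2.resize(b[60:360,240:480,::-1],(384,480))]));c=cv2.imread("pics/v3.png");cv2.imwrite("pics/v3.png",cv2.resize(c,None,fx=.78,fy=.78))
E
```

```text
t 5.45 p [ 0.4983 -0.0483  0.0577] q [-0.7141, 0.3123, 0.8219, 2.006, -0.282, 0.9413, 1.8264] yaw x 90.17 z [-0.003  0.    -1.   ] F [-0.8 -0.6 -0.4] g 20.7
```

View pics/v3.png

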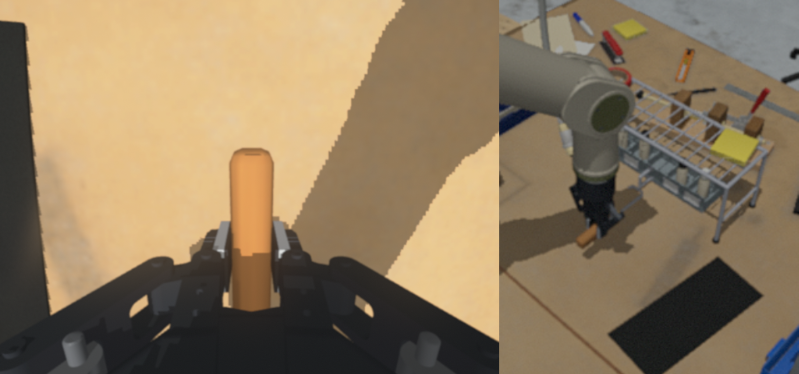

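Run:
```python
import cv2,numpy as np
a=cv2.imread("pics/scene0.png")[185:230,325:375];b=cv2.imread("pics/top0.png")[155:200,295:345];c=cv2.imread("pics/s3.png")[150:210,330:400]
f=lambda x,s:cv2.resize(x,None,fx=s,fy=s,interpolation=cv2.INTER_CUBIC)
o=np.hstack([f(a,8),f(b,8)]);c=f(c,8)[:, :560];c=np.pad(c,((0,0),(0,800-c.shape[1]),(0,0)))
cv2.imwrite("pics/v4.png",cv2.resize(np.vstack([o,c]),(720,756))[:600*1+156] if 0 else np.vstack([o,c])[:840]);x=cv2.imread("pics/v4.png");print(x.shape);cv2.imwrite("pics/v4.png",cv2.resize(x,None,fx=.7,fy=.7))
```

```text
(840, 800, 3)
```

View pics/v4.png

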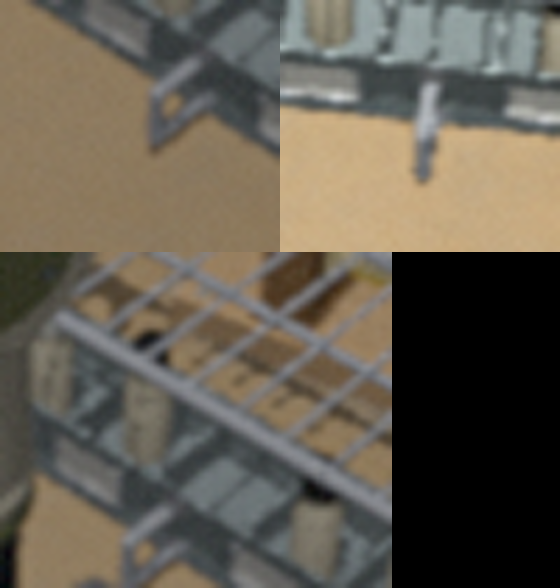

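Run:
```python
from h import *
s=cams.camera_params("scene");t=cams.camera_params("top")
print(onz(s,[(353.1,206.1)],.025),onz(s,[(353.6,200.7)],.043),onz(s,[(352.7,211.8)],.006))
print(onz(t,[(320.7,183.2)],.025),onz(t,[(320.4,187.1)],.007),onz(t,[(321.3,178)],.043))
print(tri(s,(353.1,206.1),t,(320.7,183.2)))
# carrier front bottom edge ends from top: 
print(onz(t,[(272,170),(374,181)],.0))
# bottles px in s3 crop
g=lambda x,y:(330+x/5.6,150+(y-252)/5.6)
print(g(90,580))
```

```text
[[0.69085989 0.00457336 0.025     ]] [[0.69395775 0.00649433 0.043     ]] [[0.68756328 0.00205754 0.006     ]]
[[0.68926918 0.00552106 0.025     ]] [[0.6887273  0.00653322 0.007     ]] [[0.69403768 0.0043936  0.043     ]]
(array([0.69181602, 0.00585817, 0.02263833]), np.float64(0.0013410211664720722))
[[ 0.73217297  0.15784218  0.        ]
 [ 0.73914106 -0.14136987  0.        ]]
(346.07142857142856, 208.57142857142858)
```

Emit:
move_arm(
  moves=[
    [0,0,0,0,0,0.02,0.0],
    [0,0,0,0,0,0.04,0.0],
    [0,0,0,0,0.01,0.04,0.0],
    [0,0,0,0,0.025,0.04,0.0],
    [0,0,0,0,0.04,0.04,0.0],
    [0,0,0,0,0.055,0.04,0.0],
    [0,0,0,0,0.067,0.04,0.0],
    [0,0,0,0,0.073,0.04,0.0],
    [0,0,0,0,0.073,0.04,0.0],
    [0,0,0,0,0.073,0.04,0.0],
  ],
)

```text
clock: 6.55
position: [0.572, -0.0511, 0.0195]
ee_rot: [0.707, 0.707, -0.0, -0.0]
ft_force: [-0.3, 0.7, -1.6]
grip_width: 0.239
```

Run:
```python
from h import *
o=st();q,b=snap("scene","s5");t,c=snap("top","t5")
x,y,z=o["position"]
for X in[(x+.145,y,z+.007),(x+.145,y+.036,z+.007),(x+.135,y+.036,z+.007),(.69,.005,.025)]:print(proj(q,X).round(1),proj(t,X).round(1))
f=lambda x:cv2.resize(x,None,fx=6,fy=6,interpolation=2)[:,:,::-1]
cv2.imwrite("pics/v5.png",np.hstack([f(b[170:240,310:376]),f(c[150:220,290:356])]))
```

```text
t 6.55 p [ 0.572  -0.0511  0.0195] q [-0.5764, 0.5319, 0.7295, 1.8379, -0.4326, 0.9373, 1.9172] yaw x 89.96 z [-0. -0. -1.] F [-0.3  0.7 -1.6] g 20.4
[[374.1 210.9]] [[342.1 177.6]]
[[364.4 204.5]] [[329.5 176. ]]
[[362.1 206.3]] [[328.9 178.8]]
[[352.8 206.2]] [[320.9 183. ]]
```

View pics/v5.png

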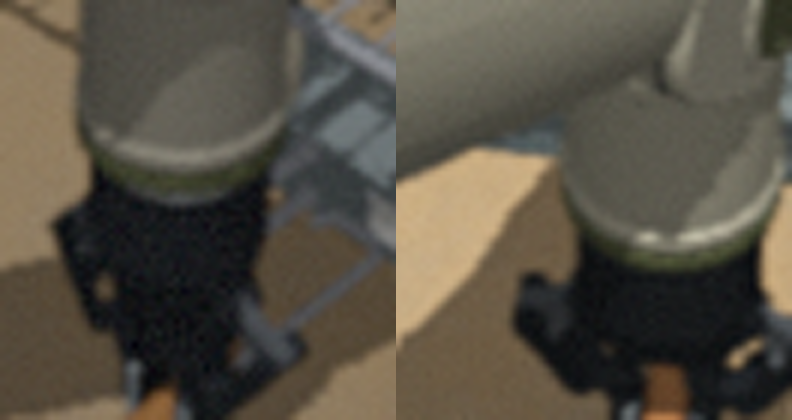

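Emit:
move_arm(
  moves=[
    [0,0,0,0.01,0,0,0.0],
    [0,0,0,0.02,0,0,0.0],
    [0,0,0,0.03,0,0,0.0],
    [0,0,0,0.039,0,0,0.0],
    [0,0,0,0.039,0,0,0.0],
    [0,0,0,0.039,0,0,0.0],
  ],
)

```text
clock: 7.25
position: [0.5722, -0.0113, 0.0193]
ee_rot: [0.707, 0.707, -0.0, 0.0]
ft_force: [-0.3, 0.9, -0.8]
grip_width: 0.244
```

Emit:
move_arm(
  moves=[
    [0,0,0,0,-0.01,0,0.0],
    [0,0,0,0,-0.02,0,0.0],
    [0,0,0,0,-0.03,0,0.0],
    [0,0,0,0,-0.035,0,0.0],
    [0,0,0,0,-0.04,0,0.0],
  ],
)

```text
clock: 7.75
position: [0.532, -0.0115, 0.0196]
ee_rot: [0.707, 0.707, 0.0, 0.0]
ft_force: [3.6, 0.5, -0.9]
grip_width: 0.243
```

Run:
```python
from h import *
o=st();q,b=snap("scene","s6");t,c=snap("top","t6")
f=lambda x:cv2.resize(x,None,fx=3.5,fy=3.5,interpolation=2)[:,:,::-1]
cv2.imwrite("pics/v6.png",np.hstack([f(b[120:270,310:424]),f(c[110:260,280:394])]))
```

```text
t 7.75 p [ 0.532  -0.0115  0.0196] q [-0.6976, 0.4463, 0.7531, 1.9503, -0.3894, 0.8926, 1.8266] yaw x 89.99 z [ 0.001  0.    -1.   ] F [ 3.6  0.5 -0.9] g 20.8
```

View pics/v6.png

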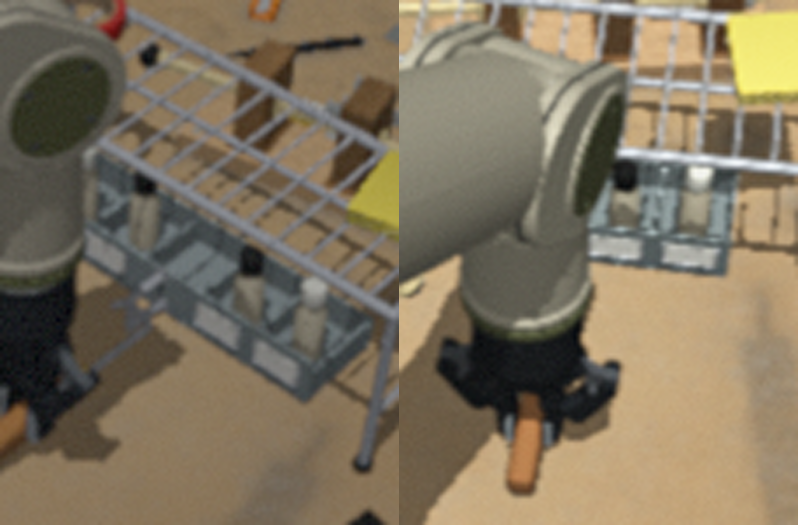

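Emit:
move_arm(
  moves=[
    [0,0,0,0,-0.01,0,0.0],
    [0,0,0,0,-0.02,0,0.0],
    [0,0,0,0,-0.03,0,0.0],
    [0,0,0,-0.002,-0.04,0,0.0],
    [0,0,0,-0.004,-0.05,0,0.0],
    [0,0,0,-0.006,-0.06,0,0.0],
    [0,0,0,-0.008,-0.07,0,0.0],
    [0,0,0,-0.01,-0.08,0,0.0],
    [0,0,0,-0.012,-0.09,0,0.0],
    [0,0,0,-0.014,-0.1,0,0.0],
  ],
)

```text
clock: 8.85
position: [0.4314, -0.0257, 0.0193]
ee_rot: [0.707, 0.707, 0.0, -0.0]
ft_force: [3.5, 0.2, -2.2]
grip_width: 0.244
```

Emit:
move_arm(
  moves=[
    [0,0,0,-0.002,-0.01,0,0.0],
    [0,0,0,-0.004,-0.02,0,0.0],
    [0,0,0,-0.006,-0.03,0,0.0],
    [0,0,0,-0.008,-0.035,0,0.0],
    [0,0,0,-0.01,-0.04,0,0.0],
    [0,0,0,-0.012,-0.045,0,0.0],
    [0,0,0,-0.014,-0.05,0,0.0],
    [0,0,0,-0.014,-0.05,0,0.0],
    [0,0,0,-0.014,-0.05,0,0.0],
  ],
)

```text
clock: 9.75
position: [0.3815, -0.0396, 0.0191]
ee_rot: [0.707, 0.707, -0.0, -0.001]
ft_force: [0.6, 0.1, -1.2]
grip_width: 0.244
```

Run:
```python
from h import *
o=st();q,b=snap("scene","s7");t,c=snap("top","t7")
f=lambda x:cv2.resize(x,None,fx=2,fy=2,interpolation=2)[:,:,::-1]
cv2.imwrite("pics/v7.png",np.hstack([f(b[90:310,240:430]),f(c[90:310,230:440])]))
```

```text
t 9.75 p [ 0.3815 -0.0396  0.0191] q [-0.8761, 0.0641, 0.8964, 2.3127, -0.0707, 0.7914, 1.6396] yaw x 89.99 z [-0.001  0.    -1.   ] F [ 0.6  0.1 -1.2] g 20.9
```

View pics/v7.png

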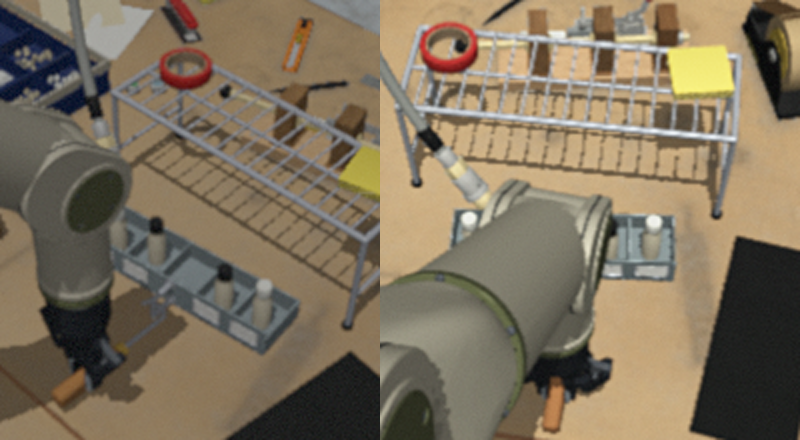

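Emit:
move_arm(
  moves=[
    [0,0,0,0,0.01,0,0.0],
    [0,0,0,0,0.02,0,0.0],
    [0,0,0,0,0.02,0,0.0],
    [0,0,0,-0.01,0.02,0,0.0],
    [0,0,0,-0.022,0.02,0,0.0],
    [0,0,0,-0.034,0.02,0,0.0],
    [0,0,0,-0.048,0.02,0,0.0],
    [0,0,0,-0.048,0.02,0,0.0],
    [0,0,0,-0.048,0.01,-0.03,0.0],
    [0,0,0,-0.048,0.01,-0.07,0.0],
  ],
)

```text
clock: 10.85
position: [0.389, -0.0883, 0.0879]
ee_rot: [0.708, 0.707, -0.004, -0.001]
ft_force: [1.3, 3.4, -0.0]
grip_width: 0.243
```

Emit:
move_arm(
  moves=[
    [0,0,1,-0.01,0.01,-0.02,0.0],
    [0,0,2,-0.04,0.02,-0.03,0.0],
    [0,0,4,-0.07,0.03,-0.03,0.0],
    [0,0,6,-0.1,0.045,-0.03,0.0],
    [0,0,8,-0.13,0.06,-0.03,0.0],
    [0,0,10,-0.16,0.07,-0.03,0.0],
    [0,0,10,-0.19,0.08,-0.03,0.0],
    [0,0,10,-0.207,0.088,-0.03,0.0],
    [0,0,10,-0.207,0.088,-0.03,0.0],
    [0,0,10,-0.207,0.088,-0.03,0.0],
  ],
)

```text
clock: 11.85
position: [0.4796, -0.294, 0.1187]
ee_rot: [0.766, 0.642, -0.0, -0.001]
ft_force: [-0.5, 0.7, -0.5]
grip_width: 0.244
```

Run:
```python
from h import *
st();snap("top","t8");snap("scene","s8");o,w=snap("wrist","w8")
b=cv2.imread("pics/s8.png")[100:300,250:470];c=cv2.imread("pics/t8.png")[120:320,260:480]
cv2.imwrite("pics/v8.png",cv2.resize(np.hstack([b,c]),None,fx=1.8,fy=1.8,interpolation=2))
```

```text
t 11.85 p [ 0.4796 -0.294   0.1187] q [-0.3598, 0.4539, 1.038, 1.8051, -0.4295, 1.133, 2.2183] yaw x 79.95 z [-0.002  0.    -1.   ] F [-0.5  0.7 -0.5] g 20.8
```

View pics/v8.png

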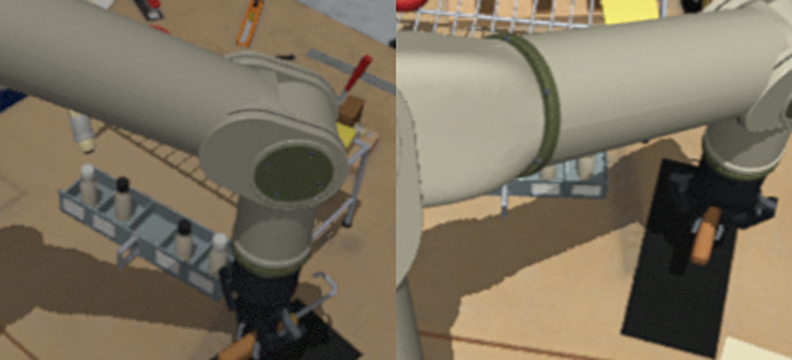

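Emit:
move_arm(
  moves=[
    [0,0,0,0,0,0.03,0.0],
    [0,0,0,0,0,0.06,0.0],
    [0,0,0,0,0,0.085,0.0],
    [0,0,0,0,0,0.1,0.0],
    [0,0,0,0,0,0.109,0.0],
    [0,0,0,0,0,0.109,0.0],
    [0,0,0,0,0,0.109,0.06],
    [0,0,0,0,0,0.109,0.06],
    [0,0,0,0,0,0.109,0.06],
    [0,0,0,0,0,0.109,0.06],
  ],
)

```text
clock: 13.0
position: [0.4806, -0.2946, 0.0108]
ee_rot: [0.766, 0.643, 0.0, 0.0]
ft_force: [0.2, 0.2, -0.8]
grip_width: 0.704
```

Emit:
move_arm(
  moves=[
    [0,0,0,0,0,-0.02,0.06],
    [0,0,0,0,0,-0.05,0.06],
    [0,0,0,0,0,-0.1,0.06],
    [0,0,0,0,0,-0.15,0.06],
    [0,0,0,0,0,-0.2,0.06],
    [0,0,0,0,0,-0.25,0.06],
    [0,0,0,0,0,-0.27,0.06],
  ],
)

```text
clock: 13.7
position: [0.4809, -0.2958, 0.285]
ee_rot: [0.766, 0.643, 0.002, 0.002]
ft_force: [-0.7, 0.4, -0.7]
grip_width: 0.7
```

```bash
python3 - <<'E'
from h import *
st();p,im=snap("wrist","w9");print(orange(im,p,.022,roi=(250,120,400,330)))
p,im=snap("top","t9")
E
cat > fit.py <<'E'
from fk import *
D2=D+[eval(l) for l in open("log.txt")]
s=(-1,1,-1,1,-1,1,-1)
# full translations (y too), regularised
x0=np.zeros((7,3));x0[0,2]=.35;x0[1,2]=.4;x0[3,2]=.4;x0[5,2]=.25
W=np.full((7,3),.002)
f=lambda v:np.concatenate([fk(q,s,v.reshape(7,3))[0]-p for q,p,r in D2]+[(.01*(v-x0.ravel()))])
L=least_squares(f,x0.ravel());print(L.x.reshape(7,3).round(3),np.abs(L.fun[:3*len(D2)]).max(),len(D2));np.save("P.npy",L.x.reshape(7,3))
E
python3 fit.py
```

```text
t 13.7 p [ 0.4809 -0.2958  0.285 ] q [-0.4755, 0.296, 1.1679, 1.5909, -0.2766, 1.4318, 2.1096] yaw x 79.97 z [ 0.005 -0.001 -1.   ] F [-0.7  0.4 -0.7] g 59.8
(((0.48087602853775024, -0.29296252131462097), (0.022206250578165054, 0.1050780788064003), 79.6775131225586), array([ 314,  161,   20,   88, 1633], dtype=int32))
[[-0.018 -0.01   0.189]
 [ 0.011 -0.01   0.423]
 [-0.009 -0.015  0.023]
 [-0.003 -0.015  0.446]
 [ 0.006  0.003  0.046]
 [-0.011  0.003  0.258]
 [-0.004 -0.003  0.008]] 0.002179057435810927 9
```

Emit:
move_arm(
  moves=[
    [0,0,-1,0.025,0,-0.015,0.06],
    [0,0,-2,0.055,0,-0.015,0.06],
    [0,0,-4,0.085,0,-0.015,0.06],
    [0,0,-5,0.115,0,-0.015,0.0],
    [0,0,-6,0.145,0,-0.015,0.0],
    [0,0,-7,0.175,-0.004,-0.015,0.0],
    [0,0,-8,0.205,-0.004,-0.015,0.0],
    [0,0,-9,0.235,-0.004,-0.015,0.0],
    [0,0,-10,0.249,-0.004,-0.015,0.0],
    [0,0,-10,0.249,-0.004,-0.015,0.0],
  ],
)

```text
clock: 14.8
position: [0.5195, -0.0468, 0.2945]
ee_rot: [0.706, 0.709, -0.001, -0.0]
ft_force: [0.6, -0.2, -0.2]
grip_width: 0.003
```

```bash
cat > sim.py <<'E'
import numpy as np
from fk import fk
from scipy.spatial.transform import Rotation as R
P=np.load("P.npy");s=(-1,1,-1,1,-1,1,-1);Z=R.from_euler('z',np.pi).as_matrix()
lo=np.array([-2.6,-.5,-1.47,.16,-1.27,.06,-2.6]);hi=np.array([2.6,2.12,1.34,2.42,4.41,2.06,2.6])
def F(q):
    x,T=fk(q,s,P);return x,T@Z
def J(q):
    x,T=F(q);j=np.zeros((6,7))
    for i in range(7):
        d=q.copy();d[i]+=1e-5;a,b=F(d);j[:3,i]=(a-x)/1e-5;j[3:,i]=R.from_matrix(b@T.T).as_rotvec()/1e-5
    return j
def go(q,p,T,n=60,clip=True):
    q=np.array(q,float);x0,T0=F(q);rv=R.from_matrix(T0.T@T).as_rotvec();mn=q.copy();mx=q.copy()
    for k in range(1,n+1):
        xt=x0+(p-x0)*k/n;Tt=T0@R.from_rotvec(rv*k/n).as_matrix()
        for _ in range(3):
            x,Tc=F(q);e=np.r_[xt-x,R.from_matrix(Tt@Tc.T).as_rotvec()];j=J(q)
            q=q+j.T@np.linalg.solve(j@j.T+1e-5*np.eye(6),e)
            if clip:q=np.clip(q,lo,hi)
        mn=np.minimum(mn,q);mx=np.maximum(mx,q)
    x,Tc=F(q);return q,np.linalg.norm(x-p),R.from_matrix(T@Tc.T).magnitude(),mn,mx
def down(yawx):
    c,s_=np.cos(yawx),np.sin(yawx);return np.array([[c,s_,0],[s_,-c,0],[0,0,-1.]])
E
python3 - <<'E'
from h import *
from sim import *
st();p,im=snap("wrist","w10");snap("top","t10")
q=[-.4755,.296,1.1679,1.5909,-.2766,1.4318,2.1096]
r=go(q,np.array([.52,-.05,.3]),down(np.pi/2));print(r[0].round(3),r[1:3])
E
```

```text
t 14.8 p [ 0.5195 -0.0468  0.2945] q [-1.0077, 0.0842, 1.0878, 1.674, -0.0749, 1.4299, 1.664] yaw x 90.23 z [-0.001 -0.    -1.   ] F [ 0.6 -0.2 -0.2] g 0.3
[-0.969  0.067  1.042  1.67  -0.058  1.438  1.65 ] (np.float64(7.021977535695656e-12), 2.1449383059634203e-12)
```

View pics/w10.png

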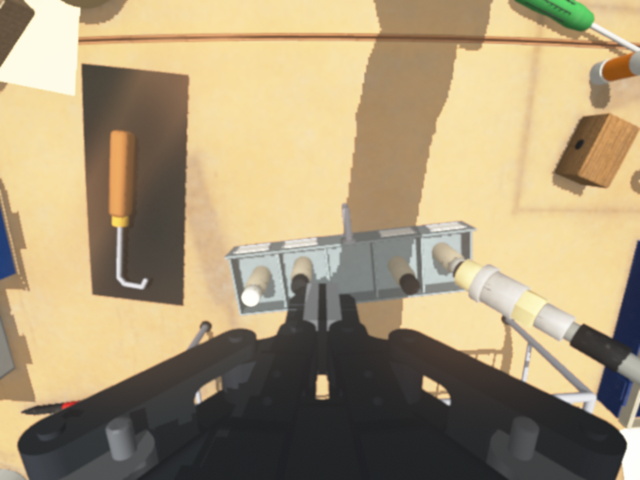

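Run:
```python
from h import *
from sim import *
p=cams.camera_params("wrist")
print("front top",onz(p,[(228,255),(472,224)],.048).round(4))
print("rear top R, bar",onz(p,[(242,312)],.034).round(4),onz(p,[(347,208)],.041).round(4))
print("riser feet FR,FL",onz(p,[(206,327),(507,322)],0.0).round(4))
q0=np.array([-1.0077,.0842,1.0878,1.674,-.0749,1.4299,1.664])
q1=go(q0,np.array([.45,.06,.2]),down(np.pi/2))[0];print(q1.round(2))
best=[]
for ang in(150,):
 for ax in("x","y","-x","-y"):
  T=down(np.pi/2)@R.from_rotvec(np.radians(ang)*{"x":np.array([1,0,0]),"y":np.array([0,1,0]),"-x":np.array([-1,0,0]),"-y":np.array([0,-1,0])}[ax]).as_matrix()
  for x in(.2,.35,.5,.65):
   for y in(-.3,0,.3):
    for z in(.6,.8,1.0):
     r=go(q1,np.array([x,y,z]),T,40)
     if r[1]<.01 and r[2]<.1: print(ax,x,y,z,r[0].round(2),T[:,2].round(2))
```

```text
front top [[ 0.5737 -0.1615  0.048 ]
 [ 0.536   0.1276  0.048 ]]
rear top R, bar [[ 0.6559 -0.1532  0.034 ]] [[ 0.5183 -0.0194  0.041 ]]
riser feet FR,FL [[ 0.6971 -0.2156  0.    ]
 [ 0.6909  0.2181  0.    ]]
[-1.14 -0.11  0.88  1.98  0.09  1.24  1.27]
x 0.35 0 1.0 [-1.47 -0.13  1.24  1.35  3.37  1.82 -1.37] [-0.5   0.    0.87]
x 0.5 0 1.0 [-0.65  0.66  1.34  0.85  2.28  1.64 -1.83] [-0.5   0.    0.87]
x 0.65 -0.3 0.8 [ 0.16  1.14  1.34  0.31  1.68  1.69 -2.03] [-0.5   0.    0.87]
-x 0.2 0.3 0.6 [-0.83 -0.28 -0.61  2.36  2.41  1.93 -0.49] [ 0.5  -0.    0.87]
-x 0.2 0.3 0.8 [-0.99 -0.43 -0.37  2.05  2.48  1.51 -0.25] [ 0.5  -0.    0.87]
-x 0.2 0.3 1.0 [-0.9  -0.37 -0.38  1.6   2.45  1.16 -0.07] [ 0.5  -0.    0.87]
-x 0.35 -0.3 0.6 [ 2.04 -0.11 -1.14  2.21  3.46  1.82 -2.36] [ 0.5  -0.    0.87]
-x 0.35 0.3 0.6 [-0.56 -0.09 -0.5   2.23  2.63  1.83 -0.73] [ 0.5  -0.    0.87]
-x 0.35 0.3 0.8 [-0.6  -0.27 -0.39  1.94  2.61  1.39 -0.59] [ 0.5  -0.    0.87]
-x 0.35 0.3 1.0 [-0.61 -0.22 -0.35  1.49  2.56  1.03 -0.39] [ 0.5  -0.    0.87]
-x 0.5 0 0.6 [-0.49 -0.14  0.32  2.27  3.1   1.62 -1.41]
[... 2171 characters left out ...]
[-1.27  0.72  1.34  0.73  1.85  1.36  2.19] [-0.   -0.5   0.87]
-y 0.65 -0.3 0.6 [-0.58  0.88  1.19  1.51  1.92  1.47  0.85] [-0.   -0.5   0.87]
-y 0.65 -0.3 0.8 [-0.53  0.65  1.17  1.25  2.08  1.29  1.11] [-0.   -0.5   0.87]
-y 0.65 -0.3 1.0 [-0.24  0.66  1.11  0.69  1.9   0.96  1.43] [-0.   -0.5   0.87]
-y 0.65 0 0.6 [-1.04  0.85  1.17  1.53  1.83  1.69  1.25] [-0.   -0.5   0.87]
-y 0.65 0 0.8 [-1.    0.65  1.19  1.27  2.03  1.51  1.51] [-0.   -0.5   0.87]
-y 0.65 0 1.0 [-0.73  0.65  1.14  0.73  1.92  1.19  1.8 ] [-0.   -0.5   0.87]
-y 0.65 0.3 0.6 [-1.19  1.06  1.14  1.11  1.7   1.79  1.72] [-0.   -0.5   0.87]
-y 0.65 0.3 0.8 [-1.07  0.95  1.22  0.79  1.75  1.55  1.96] [-0.   -0.5   0.87]
```

Emit:
move_arm(
  moves=[
    [0,0,-2,0.01,0,0.04,0.05],
    [0,0,-5,0.02,0,0.08,0.05],
    [0,0,-7,0.027,-0.002,0.12,0.05],
    [0,0,-7,0.027,-0.002,0.16,0.05],
    [0,0,-7,0.027,-0.002,0.19,0.05],
    [0,0,-7,0.027,-0.002,0.22,0.05],
    [0,0,-7,0.027,-0.002,0.245,0.05],
    [0,0,-7,0.027,-0.002,0.265,0.05],
    [0,0,-7,0.027,-0.002,0.278,0.05],
    [0,0,-7,0.027,-0.002,0.278,0.05],
  ],
)

```text
clock: 15.9
position: [0.5165, -0.0231, 0.0162]
ee_rot: [0.663, 0.748, -0.001, -0.0]
ft_force: [-1.2, 0.5, -0.5]
grip_width: 0.584
```

Emit:
move_arm(
  grip_force=40,
  moves=[
    [0,0,0,0,0,0,0.0],
    [0,0,0,0,0,0,0.0],
    [0,0,0,0,0,0,0.0],
    [0,0,0,0,0,0,0.0],
    [0,0,0,0,0,0,0.0],
    [0,0,0,0,0,0,0.0],
  ],
)

```text
clock: 16.5
position: [0.5182, -0.0213, 0.0183]
ee_rot: [0.662, 0.749, 0.001, 0.0]
ft_force: [-2.2, 1.3, 7.1]
grip_width: 0.076
```

Run:
```python
from h import *
st()
```

```text
t 16.5 p [ 0.5182 -0.0213  0.0183] q [-0.7828, 0.4621, 0.8743, 1.9896, -0.4553, 0.8943, 2.0269] yaw x 97.03 z [ 0.001  0.001 -1.   ] F [-2.2  1.3  7.1] g 6.5
```

Emit:
move_arm(
  moves=[
    [0,0,0,-0.001,-0.01,-0.001,0.0],
    [0,0,0,-0.003,-0.025,-0.001,0.0],
    [0,0,0,-0.005,-0.04,-0.001,0.0],
    [0,0,0,-0.007,-0.055,-0.001,0.0],
    [0,0,0,-0.009,-0.07,-0.001,0.0],
    [0,0,0,-0.011,-0.085,-0.001,0.0],
    [0,0,0,-0.013,-0.1,-0.001,0.0],
    [0,0,0,-0.015,-0.115,-0.001,0.0],
    [0,0,0,-0.017,-0.128,-0.001,0.0],
    [0,0,0,-0.018,-0.135,-0.001,0.0],
  ],
)

```text
clock: 17.5
position: [0.3851, -0.0558, 0.0183]
ee_rot: [0.663, 0.749, 0.001, -0.0]
ft_force: [1.7, 0.7, -3.2]
grip_width: 0.082
```

Emit:
move_arm(
  moves=[
    [0,0,0,0,0,0,0.0],
    [0,0,0,0,0,0,0.04],
    [0,0,0,0,0,0,0.04],
    [0,0,0,0,0,0,0.04],
    [0,0,0,0,0,-0.03,0.04],
    [0,0,0,0,0,-0.07,0.04],
    [0,0,0,0,0.015,-0.12,0.04],
    [0,0,0,0,0.03,-0.17,0.05],
    [0,0,0,0,0.04,-0.21,0.05],
    [0,0,0,0,0.05,-0.24,0.05],
  ],
)

```text
clock: 18.5
position: [0.4365, -0.0497, 0.2616]
ee_rot: [0.663, 0.749, 0.002, 0.0]
ft_force: [0.6, -0.5, -0.9]
grip_width: 0.588
```

Run:
```python
from h import *
st();p,im=snap("wrist","w11");snap("scene","s11")
```

```text
t 18.5 p [ 0.4365 -0.0497  0.2616] q [-1.0694, -0.2899, 0.9292, 1.9118, 0.2328, 1.4075, 1.4945] yaw x 97.0 z [ 0.003  0.002 -1.   ] F [ 0.6 -0.5 -0.9] g 50.2
```

View pics/w11.png

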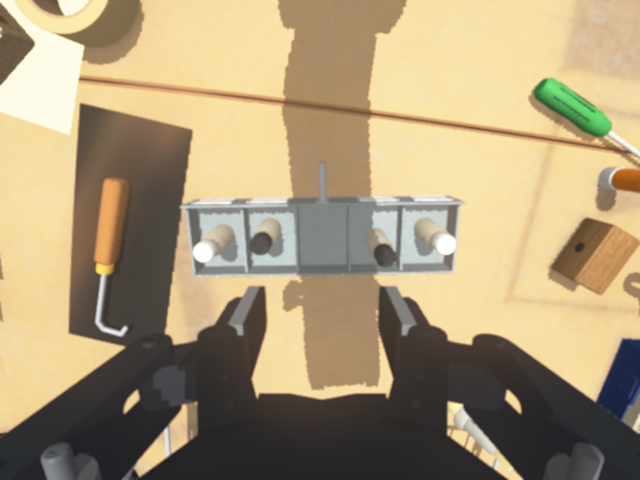

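```bash
cat >> h.py <<'E'
def cap(im,p,uv,white,r=14,z=.082):
    u,v=uv;g=cv2.cvtColor(im,cv2.COLOR_RGB2HSV)[v-r:v+r,u-r:u+r].astype(int)
    m=((g[...,2]>200)&(g[...,1]<45)) if white else (g[...,2]<60)
    n,l,s,c=cv2.connectedComponentsWithStats(m.astype(np.uint8));i=1+np.argmax(s[1:,4])
    c=c[i]+[u-r,v-r];return c.round(1),s[i,4],onz(p,[c],z)[0].round(4)
E
python3 - <<'E'
from h import *
p=cams.camera_params("wrist");im=cv2.imread("pics/w11.png")[:,:,::-1].copy()
for n,uv,w in((1,(443,243),1),(2,(384,254),0),(4,(262,243),0),(5,(207,250),1)):print(n,cap(im,p,uv,w))
print(onz(p,[(186,206),(462,200)],.048).round(4),onz(p,[(196,277),(453,271)],.034).round(4))
E
```

```text
1 (array([444.4, 244.6]), np.int32(484), array([0.4473, 0.0752, 0.082 ]))Traceback (most recent call last):
  File "<stdin>", line 3, in <module>
  File "h.py", line 42, in cap
    n,l,s,c=cv2.connectedComponentsWithStats(m.astype(np.uint8));i=1+np.argmax(s[1:,4])
                                                                     ~~~~~~~~~^^^^^^^^^
    return _wrapfunc(a, 'argmax', axis=axis, out=out, **kwds)
    return bound(*args, **kwds)
ValueError: attempt to get argmax of an empty sequence
```

```bash
sed -i 's/(g\[...,2\]<60)/(g[...,2]<95)/' h.py
python3 - <<'E'
from h import *
from sim import *
p=cams.camera_params("wrist");im=cv2.imread("pics/w11.png")[:,:,::-1].copy()
for n,uv,w in((1,(443,243),1),(2,(384,254),0),(4,(262,243),0),(5,(207,250),1)):print(n,cap(im,p,uv,w))
print(onz(p,[(186,206),(462,200)],.048).round(4),onz(p,[(196,277),(453,271)],.034).round(4))
o=manip.get_obs();q=np.array(o["joint_pos"]);T0=down(np.radians(97))
L=np.array([(.545,.075,.17),(.576,.132,.239),(.611,.186,.281),(.641,.231,.359),(.64,.232,.494),(.628,.213,.583),(.61,.19,.75),(.6,.18,1.0)])
L=np.vstack([L[i]+(L[i+1]-L[i])*t for i in range(7) for t in np.linspace(0,1,8)])
from fk import fk
def clear(q):
    pts=fk(q,s,P,True)[2];pts=[np.zeros(3)]+pts;A=np.vstack([pts[i]+(pts[i+1]-pts[i])*t for i in range(7) for t in np.linspace(0,1,8)])
    return np.linalg.norm(A[:,None]-L[None],axis=2).min()
for bx,by in((.447,.075),(.45,.02),(.46,-.1),(.465,-.16)):
  for tgt in((.5,-.3,.7),(.45,-.25,.65)):
    q1=go(q,np.array([bx,by,.045]),T0,30)[0];q2=go(q1,np.array([bx,by,.2]),T0,15)[0]
    qq=q2;print("start",q2.round(2));mc=9
    N=20
    for k in range(1,N+1):
        T=T0@R.from_rotvec([0,-np.radians(150)*k/N,0]).as_matrix();x=np.array([bx,by,.2])*(1-k/N)+np.array(tgt)*k/N
        old=qq;qq,e1,e2,a,b=go(qq,x,T,5);mc=min(mc,clear(qq))
        if k==1:ms=0
        ms=max(ms,np.abs((qq-old)/[2.22,2.22,2.79,2.79,3.14,3.14,3.14]).max()*10)
    print(tgt,qq.round(2),e1,e2,"clear",mc,"speedfrac",ms)
E
```

```text
1 (array([444.4, 244.6]), np.int32(484), array([0.4473, 0.0752, 0.082 ]))
2 (array([383.8, 254.8]), np.int32(337), array([0.465 , 0.0174, 0.082 ]))
4 (array([260.3, 242.7]), np.int32(312), array([ 0.4674, -0.1052,  0.082 ]))
5 (array([205.2, 252.4]), np.int32(456), array([ 0.4842, -0.159 ,  0.082 ]))
[[ 0.4471 -0.1917  0.048 ]
 [ 0.4051  0.0972  0.048 ]] [[ 0.5327 -0.1841  0.034 ]
 [ 0.4889  0.112   0.034 ]]
start [-1.26 -0.14  0.95  1.98  0.12  1.24  1.34]
(0.5, -0.3, 0.7) [-0.73  0.11  1.    1.86  2.57  1.67  1.04] 3.763823549525671e-11 7.490174474959594e-12 clear 0.11166102724855143 speedfrac 0.4468367524073424
start [-1.26 -0.14  0.95  1.98  0.12  1.24  1.34]
(0.45, -0.25, 0.65) [-0.75 -0.07  0.86  2.06  2.66  1.86  1.17] 3.265458167761884e-11 7.243048129752537e-12 clear 0.11222715806033197 speedfrac 0.4792151765070138
start [-1.22 -0.17  1.01  1.99  0.15  1.25  1.43]
(0.5, -0.3, 0.7) [-0.69  0.1   0.96  1.85  2.57  1.67  1.04] 2.8740813826011202e-11 5.67934233690876e-12 clear 0.12892730512735814 speedfrac 0.43476473456779346
start [-1.22 -0.17  1.01  1.99  0.15  1.25  1.43]
(0.4
[... 306 characters left out ...]
7672105e-12 clear 0.21009283667195766 speedfrac 0.50871171422288
start [-1.16 -0.14  1.23  1.95  0.14  1.24  1.72]
(0.45, -0.25, 0.65) [-0.63 -0.05  0.74  2.06  2.64  1.85  1.16] 1.061904110804397e-11 2.4150710393557812e-12 clear 0.2082612542538556 speedfrac 0.5532542728343517
start [-1.03  0.07  1.34  1.9  -0.07  1.23  2.03]
(0.5, -0.3, 0.7) [-0.61  0.1   0.87  1.85  2.58  1.67  1.05] 1.509670013945175e-11 3.0601401231471554e-12 clear 0.26021541573044277 speedfrac 0.9597473769048898
start [-1.03  0.07  1.34  1.9  -0.07  1.23  2.03]
(0.45, -0.25, 0.65) [-0.6  -0.05  0.71  2.06  2.64  1.85  1.15] 8.146093667468579e-12 1.8846343893139925e-12 clear 0.2581415553616965 speedfrac 1.000500378330216
```

```bash
cat > chk.py <<'E'
from h import *
from sim import *
from fk import fk
L=np.array([(.545,.075,.17),(.576,.132,.239),(.611,.186,.281),(.641,.231,.359),(.64,.232,.494),(.628,.213,.583),(.61,.19,.75),(.6,.18,1.0)])
L=np.vstack([L[i]+(L[i+1]-L[i])*t for i in range(7) for t in np.linspace(0,1,8)])
def clear(q):
    pts=[np.zeros(3)]+fk(q,s,P,True)[2];A=np.vstack([pts[i]+(pts[i+1]-pts[i])*t for i in range(7) for t in np.linspace(0,1,8)])
    return np.linalg.norm(A[:,None]-L[None],axis=2).min()
q=np.array(manip.get_obs()["joint_pos"]);T0=down(np.radians(98.3));V=np.array([3.14]*7);V[:2]=2.22;V[2:4]=2.79
for b in((.4473,.0752),(.465,.0174),(.4674,-.1052),(.4842,-.159)):
    b=np.array([*b,.038]);X=T0[:,0]
    up=b+[0,0,.16];m=up-.2*X+[0,0,.2];f=m+[0,0,.2]
    A=T0@R.from_rotvec([0,-np.radians(80),0]).as_matrix();B=T0@R.from_rotvec([0,-np.radians(150),0]).as_matrix()
    for x,T in((up,T0),(b,T0),(up,T0),(m,A),(f,B),(m,A),(up,T0)):
        x0,Tc=F(q);mc=9;ms=0;er=0;rv=R.from_matrix(Tc.T@T).as_rotvec();mg=9
        for k in range(1,11):
            o=q;q,e1,e2,_,_=go(q,x0+(x-x0)*k/10,Tc@R.from_rotvec(rv*k/10).as_matrix(),4);mc=min(mc,clear(q));ms=max(ms,(np.abs(q-o)/V).max()*10);er=max(er,e1,e2);mg=min(mg,(q-lo).min(),(hi-q).min())
        print(x.round(2),q.round(2),"err %.3f clear %.2f speed %.2f margin %.2f"%(er,mc,ms,mg))
E
python3 chk.py
```

```text
[0.45 0.08 0.2 ] [-1.19 -0.11  0.89  1.98  0.09  1.24  1.38] err 0.000 clear 0.10 speed 0.10 margin 0.22
[0.45 0.08 0.04] [-1.1   0.24  0.91  2.14 -0.25  0.87  1.68] err 0.000 clear 0.10 speed 0.19 margin 0.28
[0.45 0.08 0.2 ] [-1.2  -0.11  0.89  1.98  0.09  1.24  1.38] err 0.000 clear 0.10 speed 0.19 margin 0.29
[ 0.48 -0.12  0.4 ] [-1.12 -0.04  0.68  1.97  1.32  1.79  1.15] err 0.000 clear 0.11 speed 0.46 margin 0.27
[ 0.48 -0.12  0.6 ] [-0.96  0.08  0.83  2.09  2.48  2.04  1.22] err 0.000 clear 0.20 speed 0.43 margin 0.02
[ 0.48 -0.12  0.4 ] [-1.11 -0.04  0.67  1.97  1.32  1.79  1.15] err 0.000 clear 0.20 speed 0.43 margin 0.03
[0.45 0.08 0.2 ] [-1.19 -0.11  0.89  1.98  0.09  1.24  1.38] err 0.000 clear 0.10 speed 0.46 margin 0.29
[0.46 0.02 0.2 ] [-1.14 -0.08  0.99  1.96  0.07  1.23  1.54] err 0.000 clear 0.10 speed 0.05 margin 0.35
[0.46 0.02 0.04] [-1.    0.29  0.96  2.11 -0.31  0.88  1.86] err 0.000 clear 0.10 speed 0.19 margin 0.30
[0.46 0.02 0.2 ] [-1.15 -0.08  1.    1.96  0.07  1.23  1.54] err 0.000 clear 0.10 speed 0.19 margin 0.30
[ 0.49 -0.18  0.4 ] [-1.05 -0.04  0.75  1
[... 1190 characters left out ...]
3  2.13] err 0.000 clear 0.20 speed 0.11 margin 0.09
[ 0.48 -0.16  0.04] [-0.63  0.46  1.02  2.   -0.48  0.94  2.35] err 0.000 clear 0.24 speed 0.13 margin 0.11
[ 0.48 -0.16  0.2 ] [-0.89  0.18  1.25  1.86 -0.18  1.23  2.13] err 0.000 clear 0.24 speed 0.13 margin 0.09
[ 0.51 -0.36  0.4 ] [-0.96  0.04  1.09  1.93  1.47  1.24  1.23] err 0.000 clear 0.26 speed 0.81 margin 0.01
[ 0.51 -0.36  0.6 ] [-0.66  0.54  1.21  1.88  2.27  1.59  0.58] err 0.000 clear 0.30 speed 0.36 margin 0.13
[ 0.51 -0.36  0.4 ] [-0.96  0.04  1.09  1.93  1.47  1.24  1.23] err 0.000 clear 0.30 speed 0.36 margin 0.14
[ 0.48 -0.16  0.2 ] [-0.9   0.18  1.26  1.86 -0.19  1.23  2.13] err 0.000 clear 0.24 speed 0.83 margin 0.00
```

Emit:
move_arm(
  moves=[
    [0,0,-1.3,0.03,0.006,0,0.048],
    [0,0,-1.3,0.06,0.013,0.02,0.048],
    [0,0,-1.3,0.09,0.02,0.04,0.048],
    [0,0,-1.3,0.115,0.026,0.06,0.048],
    [0,0,-1.3,0.123,0.026,0.09,0.048],
    [0,0,-1.3,0.123,0.026,0.12,0.048],
    [0,0,-1.3,0.123,0.026,0.14,0.048],
    [0,0,-1.3,0.123,0.026,0.14,0.048],
  ],
)

```text
clock: 19.4
position: [0.4436, 0.075, 0.1152]
ee_rot: [0.654, 0.757, -0.003, -0.001]
ft_force: [-0.7, 0.2, 0.5]
grip_width: 0.559
```

Run:
```python
from h import *
o=st();p,im=snap("wrist","w12");print(proj(p,[(.4473,.0752,.082)]),totool((.4473,.0752,.038)))
p,im=snap("scene","s12")
```

```text
t 19.4 p [0.4436 0.075  0.1152] q [-1.1844, 0.0424, 0.9494, 2.0792, -0.0369, 1.0439, 1.4994] yaw x 98.32 z [-0.005 -0.004 -1.   ] F [-0.7  0.2  0.5] g 47.7
[[319.15954905 283.03994621]] [-6.68604192e-05  2.84317140e-03  7.89329473e-02]
```

View pics/w12.png

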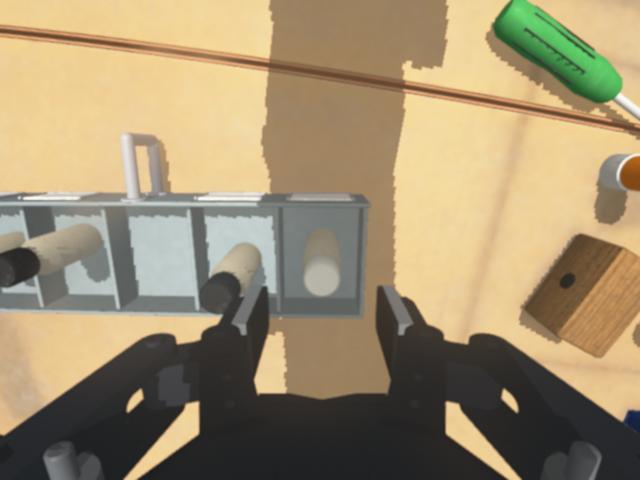

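Emit:
move_arm(
  grip_force=40,
  moves=[
    [0,0,0,0.001,0.001,0.02,0.048],
    [0,0,0,0.001,0.001,0.045,0.048],
    [0,0,0,0.001,0.001,0.065,0.048],
    [0,0,0,0.001,0.001,0.077,0.048],
    [0,0,0,0.001,0.001,0.077,0.048],
    [0,0,0,0.001,0.001,0.077,0.0],
    [0,0,0,0.001,0.001,0.077,0.0],
    [0,0,0,0.001,0.001,0.077,0.0],
    [0,0,0,0.001,0.001,0.077,0.0],
    [0,0,0,0.001,0.001,0.077,0.0],
  ],
)

```text
clock: 20.5
position: [0.448, 0.0771, 0.0424]
ee_rot: [0.654, 0.756, 0.001, 0.0]
ft_force: [-0.7, -0.6, 7.5]
grip_width: 0.274
```

Emit:
move_arm(
  moves=[
    [0,0,0,0,0,0,0.0],
    [0,0,0,0,0,0,0.0],
    [0,0,0,0,0,-0.02,0.0],
    [0,0,0,0,0,-0.05,0.0],
    [0,0,0,0,0,-0.09,0.0],
    [0,0,0,0,0,-0.13,0.0],
    [0,0,0,0,0,-0.16,0.0],
    [0,0,0,0,0,-0.16,0.0],
  ],
)

```text
clock: 21.3
position: [0.449, 0.0772, 0.2052]
ee_rot: [0.654, 0.756, 0.004, 0.0]
ft_force: [-0.0, 1.0, -0.4]
grip_width: 0.277
```

Run:
```python
from h import *
o=st();p,im=snap("wrist","w13")
```

```text
t 21.3 p [0.449  0.0772 0.2052] q [-1.2554, -0.1313, 0.9424, 1.9659, 0.1084, 1.2483, 1.3647] yaw x 98.29 z [ 0.005  0.005 -1.   ] F [-0.   1.  -0.4] g 23.7
```

Emit:
move_arm(
  moves=[
    [0,-8,0,-0.02,0,-0.02,0.0],
    [0,-16,0,-0.04,0,-0.04,0.0],
    [0,-24,0,-0.06,0,-0.06,0.0],
    [0,-32,0,-0.08,0,-0.08,0.0],
    [0,-40,0,-0.1,0,-0.1,0.0],
    [0,-48,0,-0.12,0,-0.12,0.0],
    [0,-56,0,-0.14,0,-0.14,0.0],
    [0,-64,0,-0.16,0,-0.16,0.0],
    [0,-72,0,-0.18,0,-0.18,0.0],
    [0,-80,0,-0.2,0,-0.2,0.0],
  ],
)

```text
clock: 22.35
position: [0.476, -0.1214, 0.4014]
ee_rot: [0.499, 0.579, -0.422, 0.488]
ft_force: [0.6, -0.6, -0.6]
grip_width: 0.279
```

Emit:
move_arm(
  moves=[
    [0,-6,0,-0.02,0,-0.003,0.0],
    [0,-12,0,-0.04,0,-0.007,0.0],
    [0,-18,0,-0.06,0,-0.01,0.0],
    [0,-24,0,-0.08,0,-0.014,0.0],
    [0,-30,0,-0.1,0,-0.017,0.0],
    [0,-36,0,-0.12,0,-0.021,0.0],
    [0,-42,0,-0.14,0,-0.024,0.0],
    [0,-48,0,-0.16,0,-0.028,0.0],
    [0,-54,0,-0.18,0,-0.031,0.0],
    [0,-60,0,-0.197,0,-0.035,0.0],
  ],
)

```text
clock: 23.35
position: [0.476, -0.121, 0.6013]
ee_rot: [0.221, 0.258, -0.616, 0.711]
ft_force: [-0.0, -0.2, 0.6]
grip_width: 0.276
```

Emit:
move_arm(
  moves=[
    [0,0,0,0,0,0,0.0],
    [0,0,0,0,0,0,0.0],
    [0,0,0,0,0,0,0.0],
    [0,0,0,0,0,0,0.0],
    [0,0,0,0,0,0,0.0],
    [0,0,0,0,0,0,0.0],
    [0,0,0,0,0,0,0.0],
    [0,0,0,0,0,0,0.0],
    [0,0,0,0,0,0,0.0],
    [0,0,0,0,0,0,0.0],
  ],
)

```text
clock: 24.35
position: [0.4758, -0.1211, 0.6014]
ee_rot: [0.224, 0.259, -0.615, 0.711]
ft_force: [-0.9, 0.0, -0.0]
grip_width: 0.277
```

Run:
```python
from h import *
o=st();p,im=snap("scene","s14");p,i2=snap("top","t14")
cv2.imwrite("pics/v14.png",np.hstack([im[:,:400,::-1],i2[:,100:500,::-1]]))
```

```text
t 24.35 p [ 0.4758 -0.1211  0.6014] q [-1.1799, 0.4047, 0.9827, 2.1617, 1.914, 2.0013, 0.8763] yaw x -81.7 z [ 0.093 -0.636  0.766] F [-0.9  0.  -0. ] g 23.7
```

View pics/v14.png

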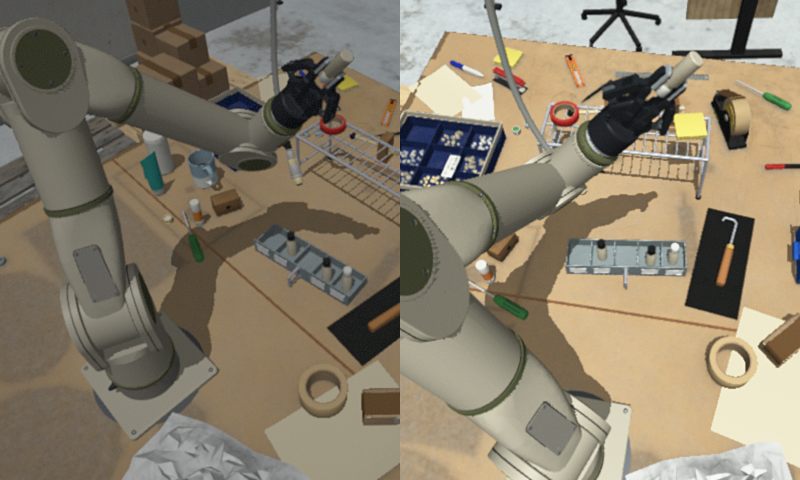

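Emit:
move_arm(
  moves=[
    [0,0,0,0,0,0,0.0],
    [0,0,0,0,0,0,0.0],
    [0,0,0,0,0,0,0.0],
    [0,0,0,0,0,0,0.0],
    [0,0,0,0,0,0,0.0],
    [0,0,0,0,0,0,0.0],
    [0,0,0,0,0,0,0.0],
    [0,0,0,0,0,0,0.0],
    [0,0,0,0,0,0,0.0],
    [0,0,0,0,0,0,0.0],
  ],
)

```text
clock: 25.45
position: [0.4758, -0.1211, 0.6014]
ee_rot: [0.224, 0.259, -0.615, 0.711]
ft_force: [-0.1, -0.0, -0.6]
grip_width: 0.273
```

Emit:
move_arm(
  moves=[
    [0,6,0,0.013,0,-0.015,0.0],
    [0,12,0,0.026,0,-0.03,0.0],
    [0,18,0,0.039,0,-0.046,0.0],
    [0,24,0,0.051,0,-0.061,0.0],
    [0,30,0,0.064,0,-0.077,0.0],
    [0,36,0,0.077,0,-0.092,0.0],
    [0,42,0,0.09,0,-0.107,0.0],
    [0,48,0,0.103,0,-0.123,0.0],
    [0,54,0,0.116,0,-0.138,0.0],
    [0,60,0,0.1286,0,-0.1532,0.0],
  ],
)

```text
clock: 26.45
position: [0.4759, -0.1207, 0.4005]
ee_rot: [0.502, 0.581, -0.419, 0.485]
ft_force: [0.2, -0.2, 0.1]
grip_width: 0.278
```

Emit:
move_arm(
  moves=[
    [0,8,0,0.023,0,-0.016,0.0],
    [0,16,0,0.046,0,-0.032,0.0],
    [0,24,0,0.07,0,-0.049,0.0],
    [0,32,0,0.093,0,-0.065,0.0],
    [0,40,0,0.116,0,-0.081,0.0],
    [0,48,0,0.139,0,-0.097,0.0],
    [0,56,0,0.162,0,-0.114,0.0],
    [0,64,0,0.185,0,-0.13,0.0],
    [0,72,0,0.209,0,-0.146,0.0],
    [0,80,0,0.2318,0,-0.1622,0.0],
  ],
)

```text
clock: 27.45
position: [0.4473, 0.0776, 0.2012]
ee_rot: [0.654, 0.756, 0.003, -0.002]
ft_force: [-0.6, 0.6, -0.9]
grip_width: 0.276
```

Run:
```python
from h import *
o=st()
```

```text
t 27.45 p [0.4473 0.0776 0.2012] q [-1.2355, -0.1217, 0.9281, 1.9715, 0.0966, 1.2418, 1.373] yaw x 98.26 z [ 0.001  0.006 -1.   ] F [-0.6  0.6 -0.9] g 23.6
```

Emit:
move_arm(
  moves=[
    [0,0,0,0,0,0.04,0.0],
    [0,0,0,0,0,0.08,0.0],
    [0,0,0,0,0,0.12,0.0],
    [0,0,0,0,0,0.14,0.0],
    [0,0,0,0,0,0.15,0.0],
    [0,0,0,0,0,0.158,0.0],
    [0,0,0,0,0,0.158,0.0],
    [0,0,0,0,0,0.158,0.0],
    [0,0,0,0,0,0.158,0.048],
    [0,0,0,0,0,0.158,0.048],
  ],
)

```text
clock: 28.45
position: [0.4473, 0.0772, 0.0439]
ee_rot: [0.654, 0.757, 0.001, -0.0]
ft_force: [0.4, -0.2, -0.3]
grip_width: 0.563
```

Emit:
move_arm(
  moves=[
    [0,0,0,0,0,0,0.048],
    [0,0,0,0,0,-0.02,0.048],
    [0,0,0,0,0,-0.05,0.048],
    [0,0,0,0,0,-0.08,0.048],
    [0,0,0,0,0,-0.08,0.048],
    [0,0,0,-0.03,0.004,-0.08,0.048],
    [0,0,0,-0.06,0.008,-0.08,0.048],
    [0,0,0,-0.06,0.008,-0.08,0.048],
    [0,0,0,-0.06,0.008,-0.08,0.048],
  ],
)

```text
clock: 29.35
position: [0.4633, 0.0181, 0.1228]
ee_rot: [0.655, 0.756, -0.0, -0.0]
ft_force: [-0.1, 0.3, -0.2]
grip_width: 0.56
```

Run:
```python
from h import *
o=st();p,im=snap("wrist","w16")
e=proj(p,[(.464,.019,.082)])[0].astype(int);print(e)
c=cap(im,p,e,0,r=24);print(c,totool(c[2])); cv2.imwrite("pics/v16.png",im[:,:,::-1])
e=proj(p,[(.449,.078,.082)])[0].astype(int);print(e,cap(im,p,e,1,r=24))
```

```text
t 29.35 p [0.4633 0.0181 0.1228] q [-1.1822, 0.0887, 1.1074, 2.047, -0.0908, 1.0571, 1.6826] yaw x 98.22 z [-0.001 -0.    -1.   ] F [-0.1  0.3 -0.2] g 47.9
[321 272]
(array([321.4, 271. ]), np.int32(1178), array([0.4628, 0.019 , 0.082 ])) [ 0.00018202 -0.00038074  0.04082357]
[427 262] (array([442.5, 280.5]), np.int32(10), array([0.4586, 0.0893, 0.082 ]))
```

Emit:
move_arm(
  moves=[
    [0,0,0,0,0,0.02,0.048],
    [0,0,0,0,0,0.045,0.048],
    [0,0,0,0,0,0.067,0.048],
    [0,0,0,0,0,0.081,0.048],
    [0,0,0,0,0,0.081,0.048],
    [0,0,0,0,0,0.081,0.0],
    [0,0,0,0,0,0.081,0.0],
    [0,0,0,0,0,0.081,0.0],
    [0,0,0,0,0,0.081,0.0],
    [0,0,0,0,0,0.081,0.0],
  ],
)

```text
clock: 30.4
position: [0.4641, 0.019, 0.0429]
ee_rot: [0.654, 0.757, 0.001, 0.0]
ft_force: [-0.4, 0.2, 6.4]
grip_width: 0.28
```

Emit:
move_arm(
  moves=[
    [0,0,0,0,0,0,0.0],
    [0,0,0,0,0,0,0.0],
    [0,0,0,0,0,-0.02,0.0],
    [0,0,0,0,0,-0.05,0.0],
    [0,0,0,0,0,-0.09,0.0],
    [0,0,0,0,0,-0.13,0.0],
    [0,0,0,0,0,-0.16,0.0],
    [0,0,0,0,0,-0.16,0.0],
  ],
)

```text
clock: 31.2
position: [0.4655, 0.019, 0.2056]
ee_rot: [0.654, 0.756, 0.003, 0.0]
ft_force: [0.2, -0.0, -0.4]
grip_width: 0.277
```

Run:
```python
from h import *
o=st();p,im=snap("wrist","w17")
e=proj(p,[(.449,.078,.082)])[0].astype(int)
for r in (25,):
  g=cv2.cvtColor(im,cv2.COLOR_RGB2HSV)[e[1]-r:e[1]+r,e[0]-r:e[0]+r];m=((g[...,2]>130)&(g[...,1]<60)).astype(np.uint8)
  n,l,s,c=cv2.connectedComponentsWithStats(m);print(e,s[:,4],onz(p,c+e-r,.082))
```

```text
t 31.2 p [0.4655 0.019  0.2056] q [-1.3008, -0.1339, 1.1183, 1.9458, 0.1227, 1.2509, 1.4917] yaw x 98.31 z [ 0.005  0.005 -1.   ] F [ 0.2 -0.  -0.4] g 23.6
[395 225] [ 860 1462  178] [[0.45010667 0.08081196 0.082     ]
 [0.44746431 0.073103   0.082     ]
 [0.44582137 0.09154713 0.082     ]]
```

Emit:
move_arm(
  moves=[
    [0,-8,0,-0.02,0,-0.02,0.0],
    [0,-16,0,-0.04,0,-0.04,0.0],
    [0,-24,0,-0.06,0,-0.06,0.0],
    [0,-32,0,-0.08,0,-0.08,0.0],
    [0,-40,0,-0.1,0,-0.1,0.0],
    [0,-48,0,-0.12,0,-0.12,0.0],
    [0,-56,0,-0.14,0,-0.14,0.0],
    [0,-64,0,-0.16,0,-0.16,0.0],
    [0,-72,0,-0.18,0,-0.18,0.0],
    [0,-80,0,-0.2,0,-0.2,0.0],
  ],
)

```text
clock: 32.25
position: [0.4924, -0.1795, 0.4019]
ee_rot: [0.498, 0.579, -0.423, 0.487]
ft_force: [-0.6, -1.6, -0.9]
grip_width: 0.277
```

Emit:
move_arm(
  moves=[
    [0,-6,0,-0.02,0,-0.003,0.0],
    [0,-12,0,-0.04,0,-0.007,0.0],
    [0,-18,0,-0.06,0,-0.01,0.0],
    [0,-24,0,-0.08,0,-0.014,0.0],
    [0,-30,0,-0.1,0,-0.017,0.0],
    [0,-36,0,-0.12,0,-0.021,0.0],
    [0,-42,0,-0.14,0,-0.024,0.0],
    [0,-48,0,-0.16,0,-0.028,0.0],
    [0,-54,0,-0.18,0,-0.031,0.0],
    [0,-60,0,-0.197,0,-0.035,0.0],
  ],
)

```text
clock: 33.25
position: [0.4925, -0.179, 0.6019]
ee_rot: [0.221, 0.258, -0.616, 0.71]
ft_force: [0.2, -0.3, 0.7]
grip_width: 0.273
```

Emit:
move_arm(
  moves=[
    [0,0,0,0,0,0,0.0],
    [0,0,0,0,0,0,0.0],
    [0,0,0,0,0,0,0.0],
    [0,0,0,0,0,0,0.0],
    [0,0,0,0,0,0,0.0],
    [0,0,0,0,0,0,0.0],
    [0,0,0,0,0,0,0.0],
    [0,0,0,0,0,0,0.0],
    [0,0,0,0,0,0,0.0],
    [0,0,0,0,0,0,0.0],
  ],
)

```text
clock: 34.25
position: [0.4924, -0.1792, 0.6023]
ee_rot: [0.224, 0.259, -0.615, 0.711]
ft_force: [0.5, 0.4, 0.2]
grip_width: 0.276
```

Emit:
move_arm(
  moves=[
    [0,0,0,0,0,0,0.0],
    [0,0,0,0,0,0,0.0],
    [0,0,0,0,0,0,0.0],
    [0,0,0,0,0,0,0.0],
    [0,0,0,0,0,0,0.0],
    [0,0,0,0,0,0,0.0],
    [0,0,0,0,0,0,0.0],
    [0,0,0,0,0,0,0.0],
    [0,0,0,0,0,0,0.0],
    [0,0,0,0,0,0,0.0],
  ],
)

```text
clock: 35.25
position: [0.4924, -0.1791, 0.6023]
ee_rot: [0.224, 0.259, -0.615, 0.711]
ft_force: [-0.5, 0.5, -0.3]
grip_width: 0.276
```

```bash
python3 -c "
from h import *
st();snap('scene','s18');snap('top','t18')"
```

```text
t 35.25 p [ 0.4924 -0.1791  0.6023] q [-1.0906, 0.4619, 1.0483, 2.1441, 1.9355, 1.8868, 0.7801] yaw x -81.7 z [ 0.093 -0.636  0.766] F [-0.5  0.5 -0.3] g 23.6
```

Emit:
move_arm(
  moves=[
    [0,6,0,0.013,0,-0.015,0.0],
    [0,12,0,0.026,0,-0.03,0.0],
    [0,18,0,0.039,0,-0.046,0.0],
    [0,24,0,0.051,0,-0.061,0.0],
    [0,30,0,0.064,0,-0.077,0.0],
    [0,36,0,0.077,0,-0.092,0.0],
    [0,42,0,0.09,0,-0.107,0.0],
    [0,48,0,0.103,0,-0.123,0.0],
    [0,54,0,0.116,0,-0.138,0.0],
    [0,60,0,0.1286,0,-0.1532,0.0],
  ],
)

```text
clock: 36.35
position: [0.4925, -0.1787, 0.4014]
ee_rot: [0.502, 0.581, -0.419, 0.485]
ft_force: [0.1, -0.6, -0.4]
grip_width: 0.278
```

Emit:
move_arm(
  moves=[
    [0,8,0,0.023,0,-0.016,0.0],
    [0,16,0,0.046,0,-0.032,0.0],
    [0,24,0,0.07,0,-0.049,0.0],
    [0,32,0,0.093,0,-0.065,0.0],
    [0,40,0,0.116,0,-0.081,0.0],
    [0,48,0,0.139,0,-0.097,0.0],
    [0,56,0,0.162,0,-0.114,0.0],
    [0,64,0,0.185,0,-0.13,0.0],
    [0,72,0,0.209,0,-0.146,0.0],
    [0,80,0,0.2318,0,-0.1622,0.0],
  ],
)

```text
clock: 37.35
position: [0.4638, 0.0195, 0.2021]
ee_rot: [0.654, 0.756, 0.003, -0.002]
ft_force: [-1.1, -0.1, -1.8]
grip_width: 0.275
```

```bash
python3 -c "
from h import *
st()"
```

```text
t 37.35 p [0.4638 0.0195 0.2021] q [-1.2425, -0.1101, 1.0732, 1.9504, 0.0954, 1.2431, 1.5126] yaw x 98.26 z [ 0.001  0.007 -1.   ] F [-1.1 -0.1 -1.8] g 23.5
```

Emit:
move_arm(
  moves=[
    [0,0,0,0,0,0.04,0.0],
    [0,0,0,0,0,0.08,0.0],
    [0,0,0,0,0,0.12,0.0],
    [0,0,0,0,0,0.14,0.0],
    [0,0,0,0,0,0.15,0.0],
    [0,0,0,0,0,0.159,0.0],
    [0,0,0,0,0,0.159,0.0],
    [0,0,0,0,0,0.159,0.0],
    [0,0,0,0,0,0.159,0.048],
    [0,0,0,0,0,0.159,0.048],
  ],
)

```text
clock: 38.35
position: [0.4639, 0.0192, 0.0438]
ee_rot: [0.654, 0.757, 0.001, -0.0]
ft_force: [-0.2, 0.6, 0.3]
grip_width: 0.56
```

Emit:
move_arm(
  moves=[
    [0,0,0,0,0,0,0.048],
    [0,0,0,0,0,-0.02,0.048],
    [0,0,0,0,0,-0.05,0.048],
    [0,0,0,0,0,-0.08,0.048],
    [0,0,0,0,0,-0.08,0.048],
    [0,0,0,-0.04,-0.005,-0.08,0.048],
    [0,0,0,-0.08,-0.01,-0.08,0.048],
    [0,0,0,-0.122,-0.016,-0.08,0.048],
    [0,0,0,-0.122,-0.016,-0.08,0.048],
    [0,0,0,-0.122,-0.016,-0.08,0.048],
  ],
)

```text
clock: 39.35
position: [0.4648, -0.1053, 0.1227]
ee_rot: [0.655, 0.755, -0.0, -0.0]
ft_force: [-0.0, 1.0, -0.1]
grip_width: 0.564
```

Run:
```python
from h import *
o=st();p,im=snap("wrist","w20")
e=proj(p,[(.4655,-.1035,.082)])[0].astype(int);print(e)
c=cap(im,p,e,0,r=24);print(c,totool(c[2]))
e=proj(p,[(.464,.019,.082)])[0].astype(int);print(e,cap(im,p,e,0,r=20))
```

```text
t 39.35 p [ 0.4648 -0.1053  0.1227] q [-0.9857, 0.1938, 1.2282, 2.0187, -0.2083, 1.0668, 2.0509] yaw x 98.13 z [-0.001 -0.    -1.   ] F [-0.   1.  -0.1] g 48.2
[322 273]
(array([317.3, 271.3]), np.int32(980), array([ 0.4648, -0.1067,  0.082 ])) [-0.00265306 -0.00061907  0.04073597]
[526 297] (array([523.8, 294.8]), np.int32(1166), array([0.4624, 0.0166, 0.082 ]))
```

Emit:
move_arm(
  moves=[
    [0,0,0,-0.002,0,0.02,0.048],
    [0,0,0,-0.002,0,0.045,0.048],
    [0,0,0,-0.002,0,0.067,0.048],
    [0,0,0,-0.002,0,0.081,0.048],
    [0,0,0,-0.002,0,0.081,0.048],
    [0,0,0,-0.002,0,0.081,0.0],
    [0,0,0,-0.002,0,0.081,0.0],
    [0,0,0,-0.002,0,0.081,0.0],
    [0,0,0,-0.002,0,0.081,0.0],
    [0,0,0,-0.002,0,0.081,0.0],
  ],
)

```text
clock: 40.4
position: [0.4662, -0.1059, 0.0428]
ee_rot: [0.654, 0.757, 0.001, 0.0]
ft_force: [1.2, 1.9, 6.2]
grip_width: 0.279
```

Emit:
move_arm(
  moves=[
    [0,0,0,0,0,0,0.0],
    [0,0,0,0,0,0,0.0],
    [0,0,0,0,0,-0.02,0.0],
    [0,0,0,0,0,-0.05,0.0],
    [0,0,0,0,0,-0.09,0.0],
    [0,0,0,0,0,-0.12,0.0],
    [0,0,0,0,0,-0.13,0.0],
    [0,0,0,0,0,-0.13,0.0],
  ],
)

```text
clock: 41.2
position: [0.4664, -0.106, 0.1733]
ee_rot: [0.654, 0.757, 0.002, 0.0]
ft_force: [-0.0, -0.0, -0.7]
grip_width: 0.281
```

```bash
cat > chk2.py <<'E'
import sys
from h import *
from sim import *
o=st();q=np.array(o["joint_pos"]);x,T0=F(q);X=T0[:,0];x=np.array(o["position"])
V=np.array([3.14]*7);V[:2]=2.22;V[2:4]=2.79
for d in map(float,sys.argv[1:]):
    q=np.array(o["joint_pos"])
    A=T0@R.from_rotvec([0,-np.radians(80),0]).as_matrix();B=T0@R.from_rotvec([0,-np.radians(140),0]).as_matrix()
    m=x-d*X+[0,0,.2];f=m+[0,0,.2]
    for y,T in((m,A),(f,B),(m,A),(x,T0)):
        x0,Tc=F(q);ms=0;er=0;mg=9;rv=R.from_matrix(Tc.T@T).as_rotvec()
        for k in range(1,11):
            p=q;q,e1,e2,_,_=go(q,x0+(y-x0)*k/10,Tc@R.from_rotvec(rv*k/10).as_matrix(),4);ms=max(ms,(np.abs(q-p)/V).max()*10);er=max(er,e1,e2);mg=min(mg,(q-lo).min(),(hi-q).min())
        print(d,y.round(2),q.round(2),"err %.3f speed %.2f margin %.2f"%(er,ms,mg))
E
python3 chk2.py .2 .1
```

```text
t 41.2 p [ 0.4664 -0.106   0.1733] q [-1.1023, 0.0396, 1.286, 1.9601, -0.0446, 1.1684, 1.917] yaw x 98.33 z [ 0.003  0.003 -1.   ] F [-0.  -0.  -0.7] g 24.0
0.2 [ 0.5  -0.3   0.37] [-0.92 -0.03  0.9   2.01  1.48  1.39  1.16] err 0.000 speed 0.82 margin 0.13
0.2 [ 0.5  -0.3   0.57] [-0.79  0.22  1.03  2.01  2.31  1.71  0.86] err 0.000 speed 0.28 margin 0.31
0.2 [ 0.5  -0.3   0.37] [-0.92 -0.03  0.9   2.01  1.48  1.39  1.16] err 0.000 speed 0.28 margin 0.34
0.2 [ 0.47 -0.11  0.17] [-1.14  0.02  1.31  1.97 -0.03  1.17  1.9 ] err 0.000 speed 0.79 margin 0.03
0.1 [ 0.48 -0.2   0.37] [-1.01 -0.06  0.74  2.03  1.4   1.62  1.13] err 0.000 speed 0.88 margin 0.16
0.1 [ 0.48 -0.2   0.57] [-0.88  0.07  0.84  2.08  2.33  1.91  1.09] err 0.000 speed 0.33 margin 0.15
0.1 [ 0.48 -0.2   0.37] [-1.01 -0.06  0.74  2.03  1.4   1.62  1.13] err 0.000 speed 0.33 margin 0.17
0.1 [ 0.47 -0.11  0.17] [-1.14  0.02  1.32  1.97 -0.03  1.17  1.9 ] err 0.000 speed 0.84 margin 0.02
```

Emit:
move_arm(
  moves=[
    [0,-4,0,-0.01,0,-0.01,0.0],
    [0,-8,0,-0.02,0,-0.02,0.0],
    [0,-13,0,-0.033,0,-0.033,0.0],
    [0,-18,0,-0.045,0,-0.045,0.0],
    [0,-23,0,-0.058,0,-0.058,0.0],
    [0,-28,0,-0.07,0,-0.07,0.0],
    [0,-32,0,-0.08,0,-0.08,0.0],
    [0,-36,0,-0.09,0,-0.09,0.0],
    [0,-40,0,-0.1,0,-0.1,0.0],
    [0,-40,0,-0.1,0,-0.1,0.0],
  ],
)

```text
clock: 42.2
position: [0.4794, -0.2049, 0.2712]
ee_rot: [0.614, 0.711, -0.225, 0.258]
ft_force: [0.6, 0.5, -0.8]
grip_width: 0.277
```

Emit:
move_arm(
  moves=[
    [0,-5,0,-0.0176,0,-0.0015,0.0],
    [0,-10,0,-0.0352,0,-0.003,0.0],
    [0,-15,0,-0.0528,0,-0.0046,0.0],
    [0,-20,0,-0.0704,0,-0.006,0.0],
    [0,-25,0,-0.088,0,-0.0077,0.0],
    [0,-30,0,-0.1057,0,-0.0092,0.0],
    [0,-35,0,-0.1233,0,-0.0108,0.0],
    [0,-40,0,-0.1409,0,-0.0123,0.0],
    [0,-40,0,-0.1409,0,-0.0123,0.0],
  ],
)

```text
clock: 43.1
position: [0.4931, -0.3052, 0.3707]
ee_rot: [0.501, 0.58, -0.423, 0.485]
ft_force: [-0.6, -0.1, -0.8]
grip_width: 0.275
```

Emit:
move_arm(
  moves=[
    [0,-6,0,-0.02,0,-0.003,0.0],
    [0,-12,0,-0.04,0,-0.007,0.0],
    [0,-18,0,-0.06,0,-0.01,0.0],
    [0,-24,0,-0.08,0,-0.014,0.0],
    [0,-30,0,-0.1,0,-0.017,0.0],
    [0,-36,0,-0.12,0,-0.021,0.0],
    [0,-42,0,-0.14,0,-0.024,0.0],
    [0,-48,0,-0.16,0,-0.028,0.0],
    [0,-54,0,-0.18,0,-0.031,0.0],
    [0,-60,0,-0.197,0,-0.035,0.0],
  ],
)

```text
clock: 44.1
position: [0.494, -0.3043, 0.5724]
ee_rot: [0.224, 0.258, -0.616, 0.71]
ft_force: [0.1, 0.3, -0.1]
grip_width: 0.277
```

Emit:
move_arm(
  moves=[
    [0,0,0,0,0,0,0.0],
    [0,0,0,0,0,0,0.0],
    [0,0,0,0,0,0,0.0],
    [0,0,0,0,0,0,0.0],
    [0,0,0,0,0,0,0.0],
    [0,0,0,0,0,0,0.0],
    [0,0,0,0,0,0,0.0],
    [0,0,0,0,0,0,0.0],
    [0,0,0,0,0,0,0.0],
    [0,0,0,0,0,0,0.0],
  ],
)

```text
clock: 45.1
position: [0.4944, -0.304, 0.5722]
ee_rot: [0.224, 0.259, -0.615, 0.711]
ft_force: [0.8, 0.5, 0.3]
grip_width: 0.278
```

Emit:
move_arm(
  moves=[
    [0,0,0,0,0,0,0.0],
    [0,0,0,0,0,0,0.0],
    [0,0,0,0,0,0,0.0],
    [0,0,0,0,0,0,0.0],
    [0,0,0,0,0,0,0.0],
    [0,0,0,0,0,0,0.0],
    [0,0,0,0,0,0,0.0],
    [0,0,0,0,0,0,0.0],
    [0,0,0,0,0,0,0.0],
    [0,0,0,0,0,0,0.0],
  ],
)

```text
clock: 46.1
position: [0.4944, -0.304, 0.5723]
ee_rot: [0.224, 0.259, -0.615, 0.711]
ft_force: [1.2, -0.4, -1.0]
grip_width: 0.279
```

```bash
python3 -c "
from h import *
st();snap('scene','s21');snap('top','t21')"
```

```text
t 46.1 p [ 0.4944 -0.304   0.5723] q [-0.8132, 0.6021, 1.0615, 2.1345, 1.9656, 1.73, 0.515] yaw x -81.69 z [ 0.093 -0.636  0.766] F [ 1.2 -0.4 -1. ] g 23.8
```

Emit:
move_arm(
  moves=[
    [0,6,0,0.013,0,-0.015,0.0],
    [0,12,0,0.026,0,-0.03,0.0],
    [0,18,0,0.039,0,-0.046,0.0],
    [0,24,0,0.051,0,-0.061,0.0],
    [0,30,0,0.064,0,-0.077,0.0],
    [0,36,0,0.077,0,-0.092,0.0],
    [0,42,0,0.09,0,-0.107,0.0],
    [0,48,0,0.103,0,-0.123,0.0],
    [0,54,0,0.116,0,-0.138,0.0],
    [0,60,0,0.1286,0,-0.1532,0.0],
  ],
)

```text
clock: 47.2
position: [0.4945, -0.3036, 0.3713]
ee_rot: [0.502, 0.581, -0.419, 0.485]
ft_force: [-0.3, -0.6, -0.4]
grip_width: 0.274
```

Emit:
move_arm(
  moves=[
    [0,5,0,0.0145,0,-0.0101,0.0],
    [0,10,0,0.029,0,-0.0203,0.0],
    [0,15,0,0.0435,0,-0.0304,0.0],
    [0,20,0,0.058,0,-0.0405,0.0],
    [0,25,0,0.0724,0,-0.0507,0.0],
    [0,30,0,0.0869,0,-0.0608,0.0],
    [0,35,0,0.1014,0,-0.071,0.0],
    [0,40,0,0.1159,0,-0.0811,0.0],
    [0,40,0,0.1159,0,-0.0811,0.0],
  ],
)

```text
clock: 48.1
position: [0.4798, -0.2054, 0.2721]
ee_rot: [0.616, 0.711, -0.223, 0.258]
ft_force: [0.5, -0.7, 0.2]
grip_width: 0.272
```

Emit:
move_arm(
  moves=[
    [0,4,0,0.014,0,0.0012,0.0],
    [0,8,0,0.028,0,0.0025,0.0],
    [0,12,0,0.042,0,0.0037,0.0],
    [0,17,0,0.06,0,0.0052,0.0],
    [0,22,0,0.0775,0,0.0068,0.0],
    [0,27,0,0.095,0,0.0083,0.0],
    [0,32,0,0.1127,0,0.0098,0.0],
    [0,36,0,0.1268,0,0.0111,0.0],
    [0,40,0,0.1409,0,0.0123,0.0],
    [0,40,0,0.1409,0,0.0123,0.0],
  ],
)

```text
clock: 49.1
position: [0.4643, -0.107, 0.171]
ee_rot: [0.655, 0.756, -0.002, -0.001]
ft_force: [-0.5, 0.2, -0.4]
grip_width: 0.279
```

```bash
python3 -c "
from h import *
st()"
```

```text
t 49.1 p [ 0.4643 -0.107   0.171 ] q [-1.105, 0.0481, 1.2915, 1.9633, -0.0467, 1.1686, 1.9185] yaw x 98.2 z [-0.004 -0.003 -1.   ] F [-0.5  0.2 -0.4] g 23.9
```

Emit:
move_arm(
  moves=[
    [0,0,0,0,0,0.03,0.0],
    [0,0,0,0,0,0.06,0.0],
    [0,0,0,0,0,0.09,0.0],
    [0,0,0,0,0,0.11,0.0],
    [0,0,0,0,0,0.12,0.0],
    [0,0,0,0,0,0.128,0.0],
    [0,0,0,0,0,0.128,0.0],
    [0,0,0,0,0,0.128,0.0],
    [0,0,0,0,0,0.128,0.048],
    [0,0,0,0,0,0.128,0.048],
  ],
)

```text
clock: 50.1
position: [0.466, -0.1059, 0.0448]
ee_rot: [0.654, 0.757, 0.0, 0.0]
ft_force: [0.4, -1.1, 0.4]
grip_width: 0.564
```

Emit:
move_arm(
  moves=[
    [0,0,0,0,0,0,0.048],
    [0,0,0,0,0,-0.02,0.048],
    [0,0,0,0,0,-0.05,0.048],
    [0,0,0,0,0,-0.08,0.048],
    [0,0,0,0,0,-0.08,0.048],
    [0,0,0,-0.03,0.005,-0.08,0.048],
    [0,0,0,-0.055,0.01,-0.08,0.048],
    [0,0,0,-0.055,0.01,-0.08,0.048],
    [0,0,0,-0.055,0.01,-0.08,0.048],
  ],
)

```text
clock: 51.0
position: [0.4829, -0.1597, 0.1237]
ee_rot: [0.655, 0.756, -0.0, -0.0]
ft_force: [0.6, -0.1, 0.8]
grip_width: 0.562
```

Run:
```python
from h import *
from sim import *
o=st();p,im=snap("wrist","w23")
e=proj(p,[(.482,-.16,.082)])[0].astype(int)
c=cap(im,p,e,1,r=26);print(e,c,totool(c[2]))
e=proj(p,[(.464,-.107,.082)])[0].astype(int);print(e,cap(im,p,e,0,r=20))
for yaw in(98.2,85,75):
    q=np.array(o["joint_pos"]);b=np.array([.482,-.16,.043]);T=down(np.radians(yaw))
    q1=go(q,b+[0,0,.08],T,10)[0];q2=go(q1,b,T,10)[0];q3=go(q2,b+[0,0,.13],T,10)[0];print(yaw,q1.round(2),q2.round(2),q3.round(2))
    A=T@R.from_rotvec([0,-np.radians(80),0]).as_matrix();B=T@R.from_rotvec([0,-np.radians(140),0]).as_matrix()
    for d in(.1,.2):
        x=b+[0,0,.13];m=x-d*T[:,0]+[0,0,.2];r=go(q3,m,A,20);r2=go(r[0],m+[0,0,.2],B,20);r3=go(r2[0],m,A,20);r4=go(r3[0],x,T,20)
        print(d,[(t[0].round(2).tolist(),round(max(t[1:3]),3),round(min((t[3]-lo).min(),(hi-t[4]).min()),2)) for t in(r,r2,r4)])
```

```text
t 51.0 p [ 0.4829 -0.1597  0.1237] q [-0.776, 0.3223, 1.173, 1.9399, -0.3334, 1.0972, 2.2485] yaw x 98.2 z [-0.001 -0.    -1.   ] F [ 0.6 -0.1  0.8] g 48.0
[319 269] (array([318.9, 264.6]), np.int32(1851), array([ 0.479 , -0.1606,  0.082 ])) [-0.00123438 -0.00410786  0.04170441]
[416 252] (array([412.9, 254.2]), np.int32(1061), array([ 0.4653, -0.1087,  0.082 ]))
98.2 [-0.78  0.32  1.18  1.94 -0.33  1.1   2.25] [-0.65  0.46  1.04  2.   -0.48  0.95  2.36] [-0.87  0.23  1.25  1.89 -0.24  1.19  2.17]
0.1 [([-1.05, -0.03, 0.92, 2.01, 1.44, 1.49, 1.15], np.float64(0.0), np.float64(0.0)), ([-0.92, 0.19, 1.05, 2.04, 2.29, 1.77, 0.94], np.float64(0.0), np.float64(0.29)), ([-0.86, 0.22, 1.24, 1.89, -0.23, 1.19, 2.17], np.float64(0.0), np.float64(0.0))]
0.2 [([-1.01, 0.09, 1.17, 1.96, 1.45, 1.19, 1.18], np.float64(0.0), np.float64(0.0)), ([-0.79, 0.5, 1.28, 1.93, 2.16, 1.47, 0.64], np.float64(0.0), np.float64(0.06)), ([-0.85, 0.21, 1.21, 1.89, -0.22, 1.18, 2.16], np.float64(0.0), np.float64(0.0))]
85 [-0.82  0.35  1.23  1.95 -0.37  1.1   2.04] [-0.68  0.48  1.08  2.01 -0.51  0.96  2.15] [-0.92
[... 396 characters left out ...]
 0.008, np.float64(0.0)), ([-0.77, 0.17, 1.11, 1.89, -0.17, 1.18, 1.88], np.float64(0.0), np.float64(0.17))]
75 [-0.85  0.37  1.27  1.95 -0.4   1.11  1.9 ] [-0.7   0.49  1.11  2.01 -0.54  0.97  2.  ] [-0.94  0.28  1.34  1.9  -0.29  1.2   1.82]
0.1 [([-1.2, 0.43, 1.34, 1.86, 0.97, 1.49, 1.22], 0.006, np.float64(0.0)), ([-1.05, 0.54, 1.34, 1.96, 1.88, 1.73, 1.07], 0.019, np.float64(0.0)), ([-0.71, 0.16, 1.04, 1.89, -0.15, 1.18, 1.68], np.float64(0.0), np.float64(0.26))]
0.2 [([-1.06, 0.33, 1.34, 1.9, 1.11, 1.37, 1.21], 0.006, np.float64(0.0)), ([-0.84, 0.54, 1.34, 1.96, 1.95, 1.62, 0.93], 0.013, np.float64(0.0)), ([-0.7, 0.15, 1.02, 1.89, -0.14, 1.18, 1.68], np.float64(0.0), np.float64(0.22))]
```

Emit:
move_arm(
  moves=[
    [0,0,0,-0.001,-0.003,0.02,0.048],
    [0,0,0,-0.001,-0.003,0.045,0.048],
    [0,0,0,-0.001,-0.003,0.067,0.048],
    [0,0,0,-0.001,-0.003,0.081,0.048],
    [0,0,0,-0.001,-0.003,0.081,0.048],
    [0,0,0,-0.001,-0.003,0.081,0.0],
    [0,0,0,-0.001,-0.003,0.081,0.0],
    [0,0,0,-0.001,-0.003,0.081,0.0],
    [0,0,0,-0.001,-0.003,0.081,0.0],
    [0,0,0,-0.001,-0.003,0.081,0.0],
  ],
)

```text
clock: 52.05
position: [0.4813, -0.1604, 0.044]
ee_rot: [0.654, 0.756, 0.001, 0.0]
ft_force: [-0.5, 0.2, 7.4]
grip_width: 0.277
```

Emit:
move_arm(
  moves=[
    [0,0,0,0,0,0,0.0],
    [0,0,0,0,0,0,0.0],
    [0,0,0,0,0,-0.02,0.0],
    [0,0,0,0,0,-0.05,0.0],
    [0,0,0,0,0,-0.09,0.0],
    [0,0,0,0,0,-0.12,0.0],
    [0,0,0,0,0,-0.13,0.0],
    [0,0,0,0,0,-0.13,0.0],
  ],
)

```text
clock: 52.85
position: [0.4813, -0.1602, 0.174]
ee_rot: [0.654, 0.757, 0.001, 0.001]
ft_force: [0.8, 0.7, -0.3]
grip_width: 0.277
```

Emit:
move_arm(
  moves=[
    [0,0,0,0.02,0,0,0.0],
    [0,0,0,0.04,0,0,0.0],
    [0,0,0,0.06,0,0,0.0],
    [0,0,0,0.08,0,0,0.0],
    [0,0,0,0.1,0,0,0.0],
    [0,0,0,0.12,0,0,0.0],
    [0,0,0,0.12,0,0,0.0],
  ],
)

```text
clock: 53.55
position: [0.4622, -0.0387, 0.172]
ee_rot: [0.652, 0.758, -0.0, -0.001]
ft_force: [-0.2, 0.6, 0.0]
grip_width: 0.273
```

```bash
python3 chk2.py .2 .1
```

```text
t 53.55 p [ 0.4622 -0.0387  0.172 ] q [-1.2227, -0.0636, 1.2064, 1.991, 0.0631, 1.1756, 1.6788] yaw x 98.56 z [-0.002  0.001 -1.   ] F [-0.2  0.6  0. ] g 23.3
0.2 [ 0.49 -0.24  0.37] [-1.02 -0.04  0.84  2.02  1.43  1.54  1.15] err 0.000 speed 0.61 margin 0.23
0.2 [ 0.49 -0.24  0.57] [-0.9   0.13  0.96  2.06  2.32  1.83  1.  ] err 0.000 speed 0.30 margin 0.23
0.2 [ 0.49 -0.24  0.37] [-1.02 -0.04  0.84  2.02  1.43  1.54  1.15] err 0.000 speed 0.30 margin 0.25
0.2 [ 0.46 -0.04  0.17] [-1.22 -0.08  1.2   2.    0.08  1.18  1.66] err 0.000 speed 0.59 margin 0.14
0.1 [ 0.48 -0.14  0.37] [-1.14 -0.03  0.74  2.01  1.32  1.73  1.1 ] err 0.000 speed 0.62 margin 0.25
0.1 [ 0.48 -0.14  0.57] [-1.03  0.06  0.84  2.1   2.3   2.    1.19] err 0.000 speed 0.37 margin 0.06
0.1 [ 0.48 -0.14  0.37] [-1.14 -0.03  0.74  2.01  1.32  1.73  1.1 ] err 0.000 speed 0.37 margin 0.07
0.1 [ 0.46 -0.04  0.17] [-1.22 -0.08  1.2   2.    0.08  1.18  1.66] err 0.000 speed 0.60 margin 0.14
```

Emit:
move_arm(
  moves=[
    [0,-4,0,-0.01,0,-0.01,0.0],
    [0,-8,0,-0.02,0,-0.02,0.0],
    [0,-13,0,-0.033,0,-0.033,0.0],
    [0,-18,0,-0.045,0,-0.045,0.0],
    [0,-23,0,-0.058,0,-0.058,0.0],
    [0,-28,0,-0.07,0,-0.07,0.0],
    [0,-32,0,-0.08,0,-0.08,0.0],
    [0,-36,0,-0.09,0,-0.09,0.0],
    [0,-40,0,-0.1,0,-0.1,0.0],
    [0,-40,0,-0.1,0,-0.1,0.0],
  ],
)

```text
clock: 54.55
position: [0.477, -0.1409, 0.2723]
ee_rot: [0.614, 0.711, -0.226, 0.259]
ft_force: [-0.1, -0.6, -0.4]
grip_width: 0.277
```

Emit:
move_arm(
  moves=[
    [0,-5,0,-0.0176,0,-0.0015,0.0],
    [0,-10,0,-0.0352,0,-0.003,0.0],
    [0,-15,0,-0.0528,0,-0.0046,0.0],
    [0,-20,0,-0.0704,0,-0.006,0.0],
    [0,-25,0,-0.088,0,-0.0077,0.0],
    [0,-30,0,-0.1057,0,-0.0092,0.0],
    [0,-35,0,-0.1233,0,-0.0108,0.0],
    [0,-40,0,-0.1409,0,-0.0123,0.0],
    [0,-40,0,-0.1409,0,-0.0123,0.0],
  ],
)

```text
clock: 55.45
position: [0.4908, -0.241, 0.3719]
ee_rot: [0.501, 0.579, -0.423, 0.485]
ft_force: [-0.6, 0.1, -0.8]
grip_width: 0.281
```

Emit:
move_arm(
  moves=[
    [0,-6,0,-0.02,0,-0.003,0.0],
    [0,-12,0,-0.04,0,-0.007,0.0],
    [0,-18,0,-0.06,0,-0.01,0.0],
    [0,-24,0,-0.08,0,-0.014,0.0],
    [0,-30,0,-0.1,0,-0.017,0.0],
    [0,-36,0,-0.12,0,-0.021,0.0],
    [0,-42,0,-0.14,0,-0.024,0.0],
    [0,-48,0,-0.16,0,-0.028,0.0],
    [0,-54,0,-0.18,0,-0.031,0.0],
    [0,-60,0,-0.197,0,-0.035,0.0],
  ],
)

```text
clock: 56.45
position: [0.4917, -0.24, 0.5735]
ee_rot: [0.224, 0.258, -0.616, 0.71]
ft_force: [-0.2, -0.7, -1.1]
grip_width: 0.274
```

Emit:
move_arm(
  moves=[
    [0,0,0,0,0,0,0.0],
    [0,0,0,0,0,0,0.0],
    [0,0,0,0,0,0,0.0],
    [0,0,0,0,0,0,0.0],
    [0,0,0,0,0,0,0.0],
    [0,0,0,0,0,0,0.0],
    [0,0,0,0,0,0,0.0],
    [0,0,0,0,0,0,0.0],
    [0,0,0,0,0,0,0.0],
    [0,0,0,0,0,0,0.0],
  ],
)

```text
clock: 57.45
position: [0.4921, -0.2394, 0.5732]
ee_rot: [0.224, 0.259, -0.615, 0.711]
ft_force: [-0.1, 0.4, -0.1]
grip_width: 0.275
```

Emit:
move_arm(
  moves=[
    [0,0,0,0,0,0,0.0],
    [0,0,0,0,0,0,0.0],
    [0,0,0,0,0,0,0.0],
    [0,0,0,0,0,0,0.0],
    [0,0,0,0,0,0,0.0],
    [0,0,0,0,0,0,0.0],
    [0,0,0,0,0,0,0.0],
    [0,0,0,0,0,0,0.0],
    [0,0,0,0,0,0,0.0],
    [0,0,0,0,0,0,0.0],
  ],
)

```text
clock: 58.45
position: [0.4921, -0.2394, 0.5732]
ee_rot: [0.224, 0.259, -0.615, 0.711]
ft_force: [-0.5, 1.2, -0.5]
grip_width: 0.273
```

```bash
python3 -c "
from h import *
st();snap('scene','s25');snap('top','t25')"
```

```text
t 58.45 p [ 0.4921 -0.2394  0.5732] q [-0.9545, 0.5652, 1.0519, 2.158, 1.9099, 1.8043, 0.6123] yaw x -81.7 z [ 0.093 -0.636  0.766] F [-0.5  1.2 -0.5] g 23.3
```

Emit:
move_arm(
  moves=[
    [0,6,0,0.013,0,-0.015,0.0],
    [0,12,0,0.026,0,-0.03,0.0],
    [0,18,0,0.039,0,-0.046,0.0],
    [0,24,0,0.051,0,-0.061,0.0],
    [0,30,0,0.064,0,-0.077,0.0],
    [0,36,0,0.077,0,-0.092,0.0],
    [0,42,0,0.09,0,-0.107,0.0],
    [0,48,0,0.103,0,-0.123,0.0],
    [0,54,0,0.116,0,-0.138,0.0],
    [0,60,0,0.1286,0,-0.1532,0.0],
  ],
)

```text
clock: 59.55
position: [0.4922, -0.2391, 0.3723]
ee_rot: [0.502, 0.581, -0.419, 0.485]
ft_force: [0.5, 0.8, -0.3]
grip_width: 0.273
```

Emit:
move_arm(
  moves=[
    [0,5,0,0.0145,0,-0.0101,0.0],
    [0,10,0,0.029,0,-0.0203,0.0],
    [0,15,0,0.0435,0,-0.0304,0.0],
    [0,20,0,0.058,0,-0.0405,0.0],
    [0,25,0,0.0724,0,-0.0507,0.0],
    [0,30,0,0.0869,0,-0.0608,0.0],
    [0,35,0,0.1014,0,-0.071,0.0],
    [0,40,0,0.1159,0,-0.0811,0.0],
    [0,40,0,0.1159,0,-0.0811,0.0],
  ],
)

```text
clock: 60.45
position: [0.4775, -0.1408, 0.2731]
ee_rot: [0.616, 0.711, -0.223, 0.258]
ft_force: [-1.2, -0.2, 0.1]
grip_width: 0.275
```

Emit:
move_arm(
  moves=[
    [0,4,0,0.014,0,0.0012,0.0],
    [0,8,0,0.028,0,0.0025,0.0],
    [0,12,0,0.042,0,0.0037,0.0],
    [0,17,0,0.06,0,0.0052,0.0],
    [0,22,0,0.0775,0,0.0068,0.0],
    [0,27,0,0.095,0,0.0083,0.0],
    [0,32,0,0.1127,0,0.0098,0.0],
    [0,36,0,0.1268,0,0.0111,0.0],
    [0,40,0,0.1409,0,0.0123,0.0],
    [0,40,0,0.1409,0,0.0123,0.0],
  ],
)

```text
clock: 61.45
position: [0.4621, -0.0427, 0.1722]
ee_rot: [0.655, 0.756, -0.002, -0.0]
ft_force: [0.0, -0.9, -0.8]
grip_width: 0.277
```

Emit:
move_arm(
  moves=[
    [0,0,0,-0.02,0,0,0.0],
    [0,0,0,-0.04,0,0,0.0],
    [0,0,0,-0.06,0,0,0.0],
    [0,0,0,-0.08,0,0,0.0],
    [0,0,0,-0.1,0,0,0.0],
    [0,0,0,-0.12,0,0,0.0],
    [0,0,0,-0.12,0,0,0.0],
  ],
)

```text
clock: 62.15
position: [0.4795, -0.1631, 0.1731]
ee_rot: [0.655, 0.755, -0.003, 0.0]
ft_force: [-0.6, -0.1, -1.1]
grip_width: 0.276
```

```bash
python3 -c "
from h import *
st();print(totool((.4813,-.1604,.044)))"
```

```text
t 62.15 p [ 0.4795 -0.1631  0.1731] q [-0.857, 0.2254, 1.2368, 1.8904, -0.224, 1.1864, 2.1699] yaw x 98.12 z [-0.003 -0.004 -1.   ] F [-0.6 -0.1 -1.1] g 23.6
[0.0029707  0.00263965 0.12911207]
```

Lower, release, then rise clear and pull back over the empty area for a look.

Emit:
move_arm(
  moves=[
    [0,0,0,0.002,0.002,0.03,0.0],
    [0,0,0,0.002,0.002,0.06,0.0],
    [0,0,0,0.002,0.002,0.09,0.0],
    [0,0,0,0.002,0.002,0.11,0.0],
    [0,0,0,0.002,0.002,0.12,0.0],
    [0,0,0,0.002,0.002,0.129,0.0],
    [0,0,0,0.002,0.002,0.129,0.0],
    [0,0,0,0.002,0.002,0.129,0.0],
    [0,0,0,0.002,0.002,0.129,0.048],
    [0,0,0,0.002,0.002,0.129,0.048],
  ],
)

```text
clock: 63.15
position: [0.4825, -0.1577, 0.0446]
ee_rot: [0.654, 0.757, 0.0, 0.0]
ft_force: [0.1, -1.3, 0.3]
grip_width: 0.564
```

Emit:
move_arm(
  moves=[
    [0,0,0,0,0,0,0.048],
    [0,0,0,0,0,-0.02,0.048],
    [0,0,0,0,0,-0.05,0.048],
    [0,0,0,0,0,-0.08,0.048],
    [0,0,0,0,0,-0.12,0.048],
    [0,0,0,0,0,-0.17,0.048],
    [0,0,0,0.04,0,-0.21,0.048],
    [0,0,0,0.08,0,-0.25,0.048],
    [0,0,0,0.11,0,-0.27,0.048],
    [0,0,0,0.11,0,-0.27,0.048],
  ],
)

```text
clock: 64.15
position: [0.4667, -0.0446, 0.3174]
ee_rot: [0.652, 0.759, 0.003, 0.0]
ft_force: [0.8, 0.5, -1.3]
grip_width: 0.561
```

Run:
```python
from h import *
o=st();p,im=snap("wrist","w26");q,b=snap("scene","s26")
print(orange(im,p,.022,roi=(60,60,300,350)))
for x in[(.448,.077),(.464,.019),(.466,-.106),(.481,-.160)]:print(proj(p,[(*x,.082)]).round())
cv2.imwrite("pics/v26.png",np.vstack([np.hstack([im[:,:,::-1]]),])[:, :]);
a=im[:,:,::-1][80:380];c=b[150:350,180:446,::-1]
cv2.imwrite("pics/v26.png",np.hstack([a,cv2.resize(c,(399,300))])[:, :])
x=cv2.imread("pics/v26.png");cv2.imwrite("pics/v26.png",cv2.resize(x,(798,int(300*798/x.shape[1]))))
```

```text
t 64.15 p [ 0.4667 -0.0446  0.3174] q [-1.1508, -0.2261, 1.0149, 1.7549, 0.1883, 1.5036, 1.5627] yaw x 98.67 z [ 0.004  0.004 -1.   ] F [ 0.8  0.5 -1.3] g 47.9
(((0.4544728994369507, -0.29858094453811646), (0.029559636488556862, 0.1201356053352356), 77.6192626953125), array([ 106,  115,   38,   93, 1936], dtype=int32))
[[429. 210.]]
[[376. 216.]]
[[265. 201.]]
[[216. 207.]]
```

View pics/v26.png

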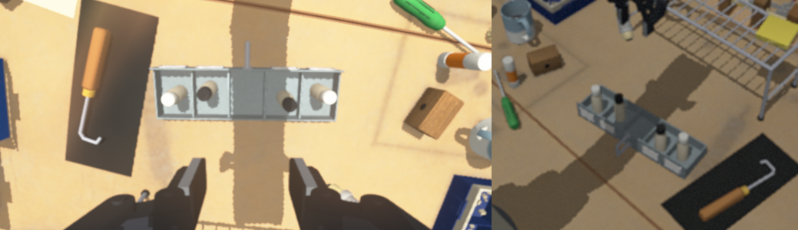

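```bash
python3 -c "
from h import *
print(manip.hand_in())"
```

```text
the job is handed in; nothing more can be done
None
```

I hooked the carrier by its handle and dragged it out to about x = 0.60, in front of the shelf. I then laid the hook back on its mat. After that I pulled the carrier by its handle, with the hand, to about (0.47, −0.04), to get clear of the lamp hanging over its left end.

Four bottles were present: 1, 2, 4 and 5. The middle compartment was empty. Going left to right, I lifted each bottle, held it at 140° from upright for two seconds (bottle 1 slightly longer), and stood it back in its own compartment. The job was handed in at about 64 s.

**Last checks:**
- **Bottles:** the final wrist and scene pictures show all four upright in their own compartments.
- **Robot and force:** the gripper was open and clear of everything, with the force reading close to zero.
- **Bystanders:** the glue stick looks unmoved, and so does a brown box beside it that I took to be the carton. I did not measure them; my only mug check is the pictures.
- **One disagreement:** the final measurement put the hook's handle about 27 mm from where I laid it. Either it was knocked, or the colour mask picked up some extra pixels. Both positions are well inside the mat, so I left it.

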